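# Make the bench printer ready for a run

## Task

Get the bench printer ready: first shift its selector lever through the gate from park (red dot) to set (yellow dot). With the lever left in set, turn the black register wheel by its rim until the yellow mark hidden in the housing stands at the very top, and stand every ink bottle on the table upright in a cup of the ink rack, one to a cup, any cup; when all that is done, shift the lever on through the gate to run (green dot), let go, and leave the other things on the table where they are.

Things in the scene. Friction and masses are not known exactly. Their poses are not given: they have to be found in the camera images.
- printer: bench printer on a grey base plate 135 x 345 mm, 12 mm thick, fixed; origin at the centre of its underside; own x points away from the robot (turned up to 0.2 rad), y left, z up. In its own frame the wheel is at x 0, y +85 mm and the centre of the selector gate at x 0, y -95 mm. The wheel's white housing measures 138 mm along y, 40 mm along x, and hides all of the wheel below z = 76 mm
- wheel_top (a point): highest point of the register wheel's rim, fixed to the printer (x 0, y 85, z 136 mm). The wheel: a plain black upright disc, radius 60 mm, 16 mm thick, axle along the printer's x at z = 76 mm; spins freely both ways without end stop, slight bearing friction, stays where it is left. Its upper half stands free above the housing; the rim can be pinched across its 16 mm thickness
- mark (a point): the wheel's yellow mark (11 mm wide, on the tread and 30 mm down both faces); this point lies on the rim, 60 mm from the axle, and turns with the wheel. At the start it is out of sight down in the housing
- lever_knob (a point): centre of the selector lever's black knob with white cap: upright cylinder, diameter 26, height 36 mm, 63 to 99 mm above the table; gate plate top at 40 mm. The lever stays upright, slides sideways with about 1 N of friction and stays where it is left; its 10 mm pin runs in the 16 mm wide channels of the aluminium gate plate (3 mm of play each way; see slot_park)
- slot_park (a point): the knob's centre with the lever in park (red dot), where it starts: gate centre +25 mm x, +30 mm y in the printer's frame. The gate: a cross channel along the printer's y through the gate centre, from y +30 to -30 mm; a 25 mm branch goes +x from its left end (park), one goes -x (towards the robot) from its middle (set), one goes +x from its right end (run)
- slot_set (a point): the knob's centre with the lever in the set slot (yellow dot, on the robot's side): gate centre -25 mm x, 0 mm y in the printer's frame
- slot_run (a point): the knob's centre with the lever in the run slot (green dot): gate centre +25 mm x, -30 mm y in the printer's frame
- cup_0 (a point): one of the four cups of the ink rack (grey plate 165 mm square, fixed, cups in a square at 80 mm spacing): round, open at the top, inner diameter 51 mm, outer 63 mm, inner floor 12 mm and rim 42 mm above the table; this point is where the centre of a seated bottle comes, on the cup's axis 59 mm above the table; x and y along the rack's sides
- cup_1 (a point): one of the four cups of the ink rack (grey plate 165 mm square, fixed, cups in a square at 80 mm spacing): round, open at the top, inner diameter 51 mm, outer 63 mm, inner floor 12 mm and rim 42 mm above the table; this point is where the centre of a seated bottle comes, on the cup's axis 59 mm above the table; x and y along the rack's sides
- cup_2 (a point): one of the four cups of the ink rack (grey plate 165 mm square, fixed, cups in a square at 80 mm spacing): round, open at the top, inner diameter 51 mm, outer 63 mm, inner floor 12 mm and rim 42 mm above the table; this point is where the centre of a seated bottle comes, on the cup's axis 59 mm above the table; x and y along the rack's sides
- cup_3 (a point): one of the four cups of the ink rack (grey plate 165 mm square, fixed, cups in a square at 80 mm spacing): round, open at the top, inner diameter 51 mm, outer 63 mm, inner floor 12 mm and rim 42 mm above the table; this point is where the centre of a seated bottle comes, on the cup's axis 59 mm above the table; x and y along the rack's sides
- ink_a_mid (a point): blue-labelled white ink bottle with black cap and weighted black foot, about 0.4 kg, which stands stably (may be absent): diameter 44 mm, body 94 mm and 112 mm with its cap; this point is on its axis 47 mm above its underside, z along the axis towards the cap
- ink_b_mid (a point): magenta-labelled white ink bottle with black cap and weighted black foot, about 0.4 kg, which stands stably (may be absent): diameter 44 mm, body 94 mm and 112 mm with its cap; this point is on its axis 47 mm above its underside, z along the axis towards the cap
- ink_c_mid (a point): blue-labelled white ink bottle with black cap and weighted black foot, about 0.4 kg, which stands stably (may be absent): diameter 44 mm, body 94 mm and 112 mm with its cap; this point is on its axis 47 mm above its underside, z along the axis towards the cap
- ink_d_mid (a point): magenta-labelled white ink bottle with black cap and weighted black foot, about 0.4 kg, which stands stably (may be absent): diameter 44 mm, body 94 mm and 112 mm with its cap; this point is on its axis 47 mm above its underside, z along the axis towards the cap
- sticky_pad: yellow sticky-note block 77 x 77 x 44 mm, loose; origin at the centre of its underside; a bystander
- tape_measure: yellow tape measure 63 x 76 x 37 mm, loose; origin at the centre of its underside; a bystander
- blue_magnet: round blue magnet 44 mm, 36 mm high, loose; origin at the centre of its underside; a bystander
Things that resemble listed ones, but are neither listed nor needed, are in the scene too. Leave any orange look-alike of the part that bears ink_c_mid alone.

How it is judged:
On the way, in this order (a step that is already met when the one before it is completed fails the run):
1. the lever is in the set slot (horizontal distance between lever_knob and slot_set below 0.01 m), for 0.2 s.
2. with the lever in set, the mark is at the top of the wheel and every bottle stands in a cup (horizontal distance between lever_knob and slot_set below 0.01 m and distance between mark and wheel_top below 0.01 m and (distance between ink_a_mid and cup_0 below 0.008 m or distance between ink_a_mid and cup_1 below 0.008 m or distance between ink_a_mid and cup_2 below 0.008 m or distance between ink_a_mid and cup_3 below 0.008 m) and angle between each of ink_a_mid, ink_b_mid, ink_c_mid, ink_d_mid's own z axis and vertical below 0.12 rad and (distance between ink_b_mid and cup_0 below 0.008 m or distance between ink_b_mid and cup_1 below 0.008 m or distance between ink_b_mid and cup_2 below 0.008 m or distance between ink_b_mid and cup_3 below 0.008 m) and (distance between ink_c_mid and cup_0 below 0.008 m or distance between ink_c_mid and cup_1 below 0.008 m or distance between ink_c_mid and cup_2 below 0.008 m or distance between ink_c_mid and cup_3 below 0.008 m) and (distance between ink_d_mid and cup_0 below 0.008 m or distance between ink_d_mid and cup_1 below 0.008 m or distance between ink_d_mid and cup_2 below 0.008 m or distance between ink_d_mid and cup_3 below 0.008 m)), for 0.3 s.
3. the lever is in the run slot, mark and bottles still right (horizontal distance between lever_knob and slot_run below 0.01 m and distance between mark and wheel_top below 0.01 m and (distance between ink_a_mid and cup_0 below 0.008 m or distance between ink_a_mid and cup_1 below 0.008 m or distance between ink_a_mid and cup_2 below 0.008 m or distance between ink_a_mid and cup_3 below 0.008 m) and angle between each of ink_a_mid, ink_b_mid, ink_c_mid, ink_d_mid's own z axis and vertical below 0.12 rad and (distance between ink_b_mid and cup_0 below 0.008 m or distance between ink_b_mid and cup_1 below 0.008 m or distance between ink_b_mid and cup_2 below 0.008 m or distance between ink_b_mid and cup_3 below 0.008 m) and (distance between ink_c_mid and cup_0 below 0.008 m or distance between ink_c_mid and cup_1 below 0.008 m or distance between ink_c_mid and cup_2 below 0.008 m or distance between ink_c_mid and cup_3 below 0.008 m) and (distance between ink_d_mid and cup_0 below 0.008 m or distance between ink_d_mid and cup_1 below 0.008 m or distance between ink_d_mid and cup_2 below 0.008 m or distance between ink_d_mid and cup_3 below 0.008 m)), for 0.2 s.
At the end, for the whole second after the job is handed in: The lever knob is within 10 mm of the run slot's end position, the mark within 10 mm of the top of the wheel, and every bottle present stands upright (within 0.12 rad) on the floor of a cup (centre within 8 mm of the cup's point) (all of step 3); the robot touches nothing.
It fails at once if the sticky pad is shoved away (more than 4 cm) (distance of sticky_pad from where it was at the start of the episode above 0.04 m).
It fails at once if the tape measure is shoved away (more than 4 cm) (distance of tape_measure from where it was at the start of the episode above 0.04 m).
It fails at once if the blue magnet is shoved away (more than 4 cm) (distance of blue_magnet from where it was at the start of the episode above 0.04 m).
Of ink_a, ink_b, ink_c, ink_d only 2 to 4 are there at a start; the rules pass over those that are not, and their reading is None.
At some moment in a run one of ink_a, ink_b, ink_c, ink_d may be knocked a few centimetres aside while the robot is not near it.
Once in a run the grip may slacken for a moment while it holds something.
It also fails if it takes over 210 s, if anything falls off the work surface, if the arm or the gripper's body presses on something with over 40 N, if the wrist force passes 120 N, or if a joint passes its speed limit or range.

## Robot

A 6-joint arm with a two-finger parallel gripper is mounted at the origin on the work surface; the furniture and walls round the work are solid. World frame = base frame: x ahead of the robot, y to its left, z up, the work surface at z = 0. Lengths are in m, angles in rad, forces in N, time in s.
With the tool pointing down it reaches from about 0.225 to 0.875 m from the base axis. Payload 3.4 kg.
Tool frame: the origin (TCP) lies between the finger pads; the fingertips stand 11 mm ahead of it and the grasp point (between the pads) lies 8 mm behind it (tips_ahead is the distance from the TCP to the fingertips, in m); z points along the fingers, x is the direction in which the jaws open and shut, and the axes are right-handed (so a half turn about z gives the same grasp; the last joint's range is limited). The gripper opens to 85 mm and grips with 20 to 120 N. Pads are 22 mm wide; open, the fingers measure 114 mm over their backs; the gripper's body (76 mm by 85 mm) begins 54 mm behind the grasp point. The pads swing forward as they close: fully open they stand 13 mm farther back than shut.
Start: joints at [1.179, 0.276, 1.505, -0, 1.361, -0.121], TCP at [0.154, 0.554, 0.21] pointing down, gripper open.
Joint ranges: [-2.89, 2.89], [-0.75, 2.08], [0.22, 2.7], [-1.18, 4.32], [0.11, 2.71], [-2.7, 2.7]. Speed limits (rad/s): [2.57, 2.57, 3.14, 3.14, 3.14, 3.14].

## Interface

Orientations are given as a unit quaternion [w, x, y, z].
In Python, from rig import get_state, get_image, sign_off, masks_of, tips_ahead gives the robot as it stands.
- The arm moves only by the tool play_rows, never from a script. Its argument "series" is a list of rows, each an object of numbers: "fingers": the closure, from -1 (fully open) to 1 (shut); "dx", "dy", "dz": the shift along the world's x, y, z in mm; "turn": the turn about the world's z in rad. A call has 1 to 20 rows; each row shifts and turns the pose as measured when the row begins; what a row does not reach is not made up. A row lasts 1/12 s, in which the tool goes at most 41.7 mm and 7.16 degrees, less where a joint would pass 70% of its speed; a pose out of reach is approached as far as the arm can. A call with a gripper value outside its range is refused whole. The fingers move at their own pace and stop on an object; "squeeze" is the grip in N (left out, the last holds). Time passes only in rows, so rows that do not move let the fingers close. It gives the time, the measured TCP pose, the force and the opening at its end, in the units of the state.
- get_state(): the state, without advancing time (a new reading comes with each control period).
- get_image(name): name is "side" or "top" or "wrist"; returns a dict with "pixels" (480x640x3 uint8, red, green, blue), "vfov" (degrees; the focal length in pixels is half the picture's height over the tangent of half this angle, whatever the lens; pixels are square), "cx", "cy" (the principal point, pixels), "rvec" (rotation vector, rad) and "tvec" (3), from world to camera coordinates, as OpenCV has them; the wrist camera has in their place "hand_eye" (4x4, takes a point from camera to tool coordinates, whose origin is the TCP and whose axes are the tool frame's). Camera axes: x right, y down, z forward; pixel columns grow to the right and rows downward; lengths in m; the calibration is good to about 2 mm. A picture is of the moment at which its call begins: read the wrist's pose just before it. There is no depth.
- sign_off(): hands the job in, once; it reports no verdict.
Trained networks look in a picture, given as the dict that the camera call returned (one of the last four; its "shot" number tells which), for a name from the list of things; names that differ only in an ending like _2 or _b are one class to them, and where a whole thing is asked for, a point or a joint stands for the part that bears it (a point fixed in the world has none). Each returns a list of dicts, best first, with "p" (0 to 1); they miss things now and then, are a little off and sometimes report something else, mostly with a low value. They report only what shows in the picture. A call takes as long as a camera call. They do not tell look-alikes from the thing itself.
- masks_of(picture, label): "region" (480x640 bool, what is visible of it) and "xy" ([column, row] in pixels, amid what is visible of it).
The state is a dict: "clock": time; "qpos": joint angles; "qd": joint speeds; "effort": joint torques, N m; "position": TCP position; "ee_rot": TCP orientation; "contact_force": force on the tool from outside, world axes, zero at the start; "moment": the same for the moment, N m; "width": finger opening in m.
Only numpy, scipy, OpenCV 4.12 (cv2) and the standard library are available. Lean on these libraries where they do the work, as an engineer would, in place of code of your own. Each camera call takes 0.05 s, during which the arm holds its last target. There are 200 camera calls.

## Working session

There is one attempt and no reset: what is moved stays moved. The work goes in short steps, Python scripts to look and compute and a tool call to move; the robot and the scene stay as the last step left them, time stands still between calls to the robot, and variables do not carry over. Pictures are saved under pics/ and viewed, about 12 in all and at most 16, crops included, and the job is handed in when it is done.

Besides the shell and the picture viewer there is one more tool, called as name(argument=value, ...), one argument or row to a line, values as JSON. play_rows: Moves the arm, as the interface text tells. Its arguments: {"type":"object","properties":{"series":{"type":"array"},"squeeze":{"type":"number"}},"required":["series"]}

```bash
ls; mkdir -p pics; cat > h.py <<'E'
import numpy as np, cv2
from rig import *
def cam(d):
    f=240/np.tan(np.radians(d['vfov'])/2)
    K=np.array([[f,0,d['cx']],[0,f,d['cy']],[0,0,1.]])
    if 'rvec' in d:
        R=cv2.Rodrigues(np.array(d['rvec'],float))[0]; t=np.array(d['tvec'],float).ravel()
    else:
        s=d['st']; w,x,y,z=s['ee_rot']
        from scipy.spatial.transform import Rotation as Ro
        T=np.eye(4);T[:3,:3]=Ro.from_quat([x,y,z,w]).as_matrix();T[:3,3]=s['position']
        M=np.linalg.inv(T@np.array(d['hand_eye'])); R,t=M[:3,:3],M[:3,3]
    return K,R,t
def img(name):
    s=get_state(); d=get_image(name); d['st']=s; return d
def ray(d,u,v,z):
    K,R,t=cam(d); c=-R.T@t; r=R.T@np.linalg.inv(K)@np.array([u,v,1.]); return c+r*(z-c[2])/r[2]
def proj(d,p):
    K,R,t=cam(d); q=K@(R@np.asarray(p,float)+t); return q[:2]/q[2]
def save(d,n,crop=None,s=1):
    im=d['pixels'][:,:,::-1]
    if crop: a,b,c,e=crop; im=im[b:e,a:c]
    cv2.imwrite('pics/'+n,cv2.resize(im,None,fx=s,fy=s))
E
python3 - <<'E'
from h import *
s=get_state();print(s, tips_ahead)
for n in('top','side'):
    d=img(n);save(d,n+'0.png')
    K,R,t=cam(d);print(n,K[0,0],-R.T@t,R[2], d.keys())
    for l in('ink_a_mid','ink_b_mid','cup_0','lever_knob','printer','sticky_pad'):
        try:
            for m in masks_of(d,l)[:6]: print(l,round(m['p'],2),np.round(m['xy']),m['region'].sum(),np.round(ray(d,*m['xy'],0.05),3))
        except Exception as e: print(l,e)
E
```

```text
pics
{'clock': 0.0, 'qpos': array([ 1.17901044e+00,  2.76569919e-01,  1.50616388e+00, -6.08081629e-06,
        1.36073566e+00, -1.20971722e-01]), 'qd': array([-0.00108901,  0.00011697,  0.00027719, -0.00137749, -0.00087924,
        0.00094876]), 'effort': array([-8.93378165e-04, -4.16764712e+01, -2.45806038e+01, -1.85744502e-04,
        1.12394782e-02, -1.95961366e-05]), 'position': array([0.15358271, 0.55348696, 0.20894183]), 'ee_rot': array([ 4.76165858e-04,  7.96088461e-01,  6.05179545e-01, -8.08624268e-04]), 'contact_force': array([ 0.45958393, -0.77225528, -0.41606533]), 'moment': array([-0.00456038, -0.01603635, -0.00026736]), 'width': 0.0857655108235051} 0.011
top 473.6874095925841 [ 0.37574319 -0.00809554  1.38468905] [ 0.11786965  0.01270556 -0.99294779] dict_keys(['pixels', 'vfov', 'cx', 'cy', 'rvec', 'tvec', 'shot', 'st'])
ink_a_mid 0.66 [280. 264.] 226 [0.475 0.104 0.05 ]
ink_b_mid 0.68 [410. 245.] 3277 [ 0.526 -0.266  0.05 ]
ink_b_mid 0.52 [201. 264.] 259 [0.474 0.326 0.05 ]
cup_0 0.84 [406. 245.] 3137 [ 0.526 -0.253  0.05 ]
lever_knob 0.6 [314. 203.] 68 [0.649 0.006 0.0
[... 250 characters left out ...]
 'tvec', 'shot', 'st'])
ink_a_mid 0.83 [326. 272.] 374 [0.47  0.084 0.05 ]
ink_b_mid 0.57 [295. 321.] 781 [0.471 0.331 0.05 ]
ink_b_mid 0.45 [337. 230.] 1319 [ 0.515 -0.191  0.05 ]
cup_0 0.57 [339. 229.] 1273 [ 0.51  -0.199  0.05 ]
cup_0 0.15 [280. 273.] 2779 [0.589 0.121 0.05 ]
lever_knob 0.61 [279. 241.] 91 [ 0.663 -0.069  0.05 ]
lever_knob 0.21 [296. 320.] 795 [0.472 0.325 0.05 ]
printer 0.69 [283. 273.] 2837 [0.579 0.123 0.05 ]
printer 0.38 [279. 241.] 106 [ 0.665 -0.069  0.05 ]
sticky_pad 0.91 [304. 366.] 1543 [0.401 0.477 0.05 ]
sticky_pad 0.3 [337. 229.] 1349 [ 0.516 -0.203  0.05 ]
sticky_pad 0.25 [279. 273.] 2965 [0.591 0.123 0.05 ]
sticky_pad 0.17 [271. 263.] 427 [0.633 0.076 0.05 ]
```

```bash
python3 - <<'E'
import cv2
a=cv2.imread('pics/top0.png')[150:330,120:460];cv2.imwrite('pics/t0c.png',cv2.resize(a,None,fx=2.35,fy=2.35,interpolation=cv2.INTER_CUBIC))
a=cv2.imread('pics/side0.png')[190:420,190:490];cv2.imwrite('pics/s0c.png',cv2.resize(a,None,fx=2.6,fy=2.6,interpolation=cv2.INTER_CUBIC))
E
```

```text
(no output)
```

View pics/t0c.png

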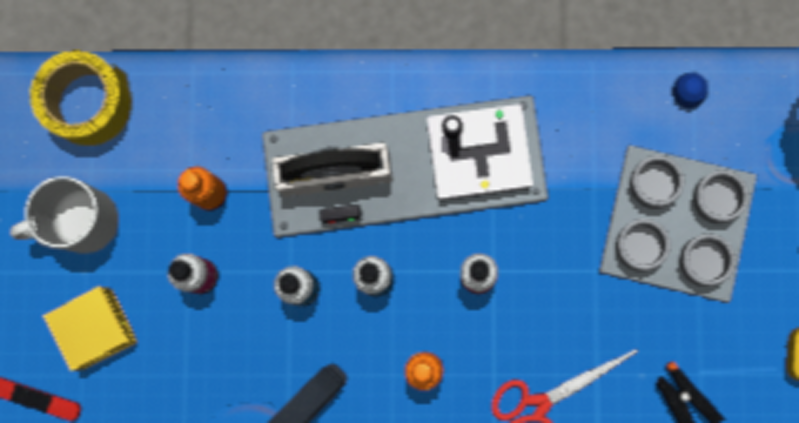

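View pics/s0c.png

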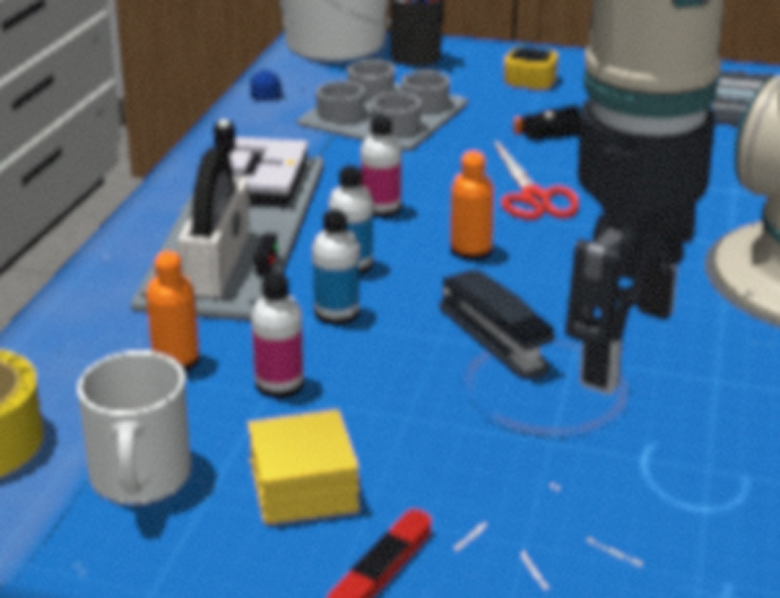

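Top view (crop px): printer plate with corners (264,131), (533,97), (548,197), (276,237). The knob is at (452,125) in park. The four bottle caps are at (180,271), (294,284), (370,272) and (480,270), the rack is at around (678,223), and there are two orange decoys. All bottles are upright.

```bash
python3 - <<'E'
from h import *
d=img('top')
P=lambda u,v,z: ray(d,u/2.35+120-.3,v/2.35+150-.3,z)
c=np.array([P(*q,.012) for q in((264,131),(533,97),(548,197),(276,237))]); print('printer',c.round(3),c.mean(0).round(4))
e=c[0]-c[1]+c[3]-c[2]; print('y-axis len',np.linalg.norm(e)/2, 'yaw',np.arctan2(-e[0],e[1]))
c=np.array([P(*q,.042) for q in((657,180),(720,195),(708,260),(642,244))]);print('cups',c.round(3),c.mean(0).round(4));e=c[0]-c[1]+c[3]-c[2];print(np.linalg.norm(e)/2,np.arctan2(-e[0],e[1]))
c=np.array([P(*q,.008) for q in((627,146),(755,175),(730,301),(600,271))]);print('rack',c.mean(0).round(4));e=c[0]-c[1]+c[3]-c[2];print(np.linalg.norm(e)/2,np.arctan2(-e[0],e[1]))
for q in((180,271),(294,284),(370,272),(480,270)): print('cap',P(*q,.112).round(3))
print('knob',P(452,124,.099).round(3))
d=img('side')
S=lambda u,v,z: ray(d,u/2.6+190-.3,v/2.6+190-.3,z)
for q in((275,282),(334,220),(350,176),(381,122)): print('sidecap',S(*q,.110).round(3))
print('knob',S(224,124,.099).round(3))
E
```

```text
printer [[ 0.65   0.248  0.012]
 [ 0.692 -0.09   0.012]
 [ 0.565 -0.107  0.012]
 [ 0.516  0.231  0.012]] [0.6056 0.0706 0.012 ]
y-axis len 0.3411370555692022 yaw 0.13273399780452808
cups [[ 0.581 -0.238  0.042]
 [ 0.562 -0.313  0.042]
 [ 0.483 -0.297  0.042]
 [ 0.503 -0.218  0.042]] [ 0.5322 -0.2664  0.042 ]
0.07976670016711439 -0.24340257664995338
rack [ 0.5322 -0.2681  0.008 ]
0.1631534670564208 -0.23204162709051349
cap [0.467 0.324 0.112]
cap [0.452 0.192 0.112]
cap [0.465 0.105 0.112]
cap [ 0.467 -0.021  0.112]
knob [0.64  0.011 0.099]
sidecap [0.469 0.328 0.11 ]
sidecap [0.453 0.208 0.11 ]
sidecap [0.464 0.117 0.11 ]
sidecap [ 0.468 -0.016  0.11 ]
knob [0.641 0.01  0.099]
```

play_rows(
  series=[
    {"dx": 27, "dy": -30, "turn": -0.065, "fingers": -1},
    {"dx": 27, "dy": -30, "turn": -0.065, "fingers": -1},
    {"dx": 27, "dy": -30, "turn": -0.065, "fingers": -1},
    {"dx": 27, "dy": -30, "turn": -0.065, "fingers": -1},
    {"dx": 27, "dy": -30, "turn": -0.065, "fingers": -1},
    {"dx": 27, "dy": -30, "turn": -0.065, "fingers": -1},
    {"dx": 27, "dy": -30, "turn": -0.065, "fingers": -1},
    {"dx": 27, "dy": -30, "turn": -0.065, "fingers": -1},
    {"dx": 27, "dy": -30, "turn": -0.065, "fingers": -1},
    {"dx": 27, "dy": -30, "turn": -0.065, "fingers": -1},
    {"dx": 27, "dy": -30, "turn": -0.065, "fingers": -1},
    {"dx": 27, "dy": -30, "turn": -0.065, "fingers": -1},
    {"dx": 27, "dy": -30, "turn": -0.065, "fingers": -1},
    {"dx": 27, "dy": -30, "turn": -0.065, "fingers": -1},
    {"dx": 27, "dy": -30, "turn": -0.065, "fingers": -1},
    {"dx": 27, "dy": -30, "turn": -0.065, "fingers": -1},
    {"dx": 27, "dy": -30, "turn": -0.065, "fingers": -1},
    {"dx": 27, "dy": -30, "turn": -0.065, "fingers": -1},
  ],
)

```text
invalid input at $.series[0]: expected keys fingers, dx, dy, dz, turn
```

play_rows(
  series=[
    {"dx": 27, "dy": -30, "dz": 0, "turn": -0.065, "fingers": -1},
    {"dx": 27, "dy": -30, "dz": 0, "turn": -0.065, "fingers": -1},
    {"dx": 27, "dy": -30, "dz": 0, "turn": -0.065, "fingers": -1},
    {"dx": 27, "dy": -30, "dz": 0, "turn": -0.065, "fingers": -1},
    {"dx": 27, "dy": -30, "dz": 0, "turn": -0.065, "fingers": -1},
    {"dx": 27, "dy": -30, "dz": 0, "turn": -0.065, "fingers": -1},
    {"dx": 27, "dy": -30, "dz": 0, "turn": -0.065, "fingers": -1},
    {"dx": 27, "dy": -30, "dz": 0, "turn": -0.065, "fingers": -1},
    {"dx": 27, "dy": -30, "dz": 0, "turn": -0.065, "fingers": -1},
    {"dx": 27, "dy": -30, "dz": 0, "turn": -0.065, "fingers": -1},
    {"dx": 27, "dy": -30, "dz": 0, "turn": -0.065, "fingers": -1},
    {"dx": 27, "dy": -30, "dz": 0, "turn": -0.065, "fingers": -1},
    {"dx": 27, "dy": -30, "dz": 0, "turn": -0.065, "fingers": -1},
    {"dx": 27, "dy": -30, "dz": 0, "turn": -0.065, "fingers": -1},
    {"dx": 27, "dy": -30, "dz": 0, "turn": -0.065, "fingers": -1},
    {"dx": 27, "dy": -30, "dz": 0, "turn": -0.065, "fingers": -1},
    {"dx": 27, "dy": -30, "dz": 0, "turn": -0.065, "fingers": -1},
  ],
)

```text
clock: 2.22
position: [0.6186, 0.0306, 0.2124]
ee_rot: [-0.002, 0.997, 0.077, 0.007]
contact_force: [0.5, 1.4, -0.1]
width: 0.0858
```

```bash
cat >> h.py <<'E'
def jaw(s):
    from scipy.spatial.transform import Rotation as Ro
    w,x,y,z=s['ee_rot']; X=Ro.from_quat([x,y,z,w]).as_matrix()[:,0]; return np.arctan2(X[1],X[0])
E
python3 - <<'E'
from h import *
d=img('wrist');s=d['st'];save(d,'w1.png')
print(s['clock'],s['position'],jaw(s),s['qpos'],s['width']);K,R,t=cam(d);print(-R.T@t,R[2])
for l in('lever_knob',):
    for m in masks_of(d,l)[:3]: print(l,m['p'],m['xy'],m['region'].sum(),ray(d,*m['xy'],.099))
E
```

```text
2.2167 [0.6186288  0.03063085 0.21242607] 0.15420308625326506 [-0.06678386  0.3338823   1.41326085  0.00645241  1.3818323  -0.22218241] 0.08576376068654486
[0.60438579 0.10668771 0.37614922] [ 0.05849366 -0.29140475 -0.9548098 ]
lever_knob 0.79 [336.6, 246.5] 849 [0.63763133 0.01552508 0.099     ]
```

View pics/w1.png

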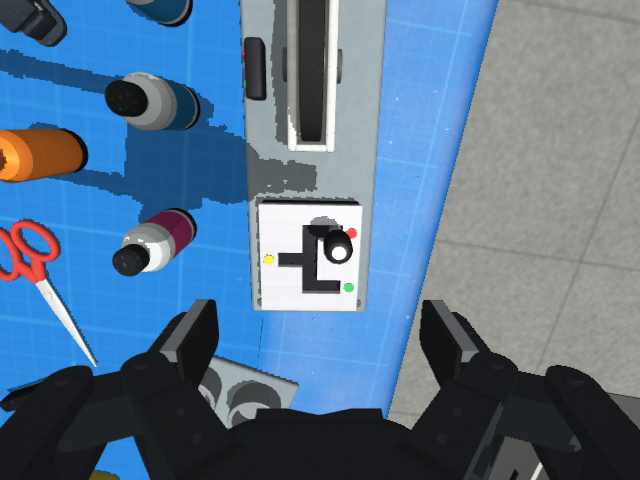

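Wrist view: knob's white cap at (340,253). Dots: red (351,233), yellow (269,260), green (349,288). Two caps are visible on the left.

```bash
python3 - <<'E'
from h import *
import numpy as np
st=get_state()
d=img('wrist')
r,y,g=[ray(d,*q,.040) for q in((351.5,233.5),(269,260),(349.5,288))]
print(r,y,g); e=r-g; print('yaw',np.arctan2(-e[0],e[1]),np.linalg.norm(e)); 
print('cap',ray(d,340,253,.099)); print('chan corners', [ray(d,*q,.04).round(4) for q in((303,225),(303,293),(340,281),(278,253),(278,266))])
print('magcap',ray(d,130,260,.112),'bluecap',ray(d,126,99,.112))
print('plate corners y',ray(d,255,309,.012),ray(d,367,309,.012))
print('wheel end', ray(d,311,143,.076))
E
```

```text
[0.66074226 0.0079828  0.04      ] [ 0.58183736 -0.03249179  0.04      ] [ 0.66946214 -0.05174191  0.04      ]
yaw 0.14497686178977684 0.06035790830778112
cap [0.64481358 0.00646647 0.099     ]
chan corners [array([0.6112, 0.0096, 0.04  ]), array([ 0.6216, -0.0646,  0.04  ]), array([ 0.6581, -0.0452,  0.04  ]), array([ 0.5901, -0.0235,  0.04  ]), array([ 0.5917, -0.0378,  0.04  ])]
magcap [ 0.47736208 -0.01936531  0.112     ] bluecap [0.47562624 0.1021227  0.112     ]
plate corners y [ 0.570256   -0.10709047  0.012     ] [ 0.69978682 -0.08843137  0.012     ]
wheel end [0.6076531  0.09060347 0.076     ]
```

play_rows(
  series=[
    {"dx": 13, "dy": -12, "dz": 0, "turn": -0.014, "fingers": -1},
    {"dx": 12, "dy": -11, "dz": 0, "turn": 0, "fingers": -1},
    {"dx": 0, "dy": 0, "dz": -33, "turn": 0, "fingers": -1},
    {"dx": 0, "dy": 0, "dz": -33, "turn": 0, "fingers": -1},
    {"dx": 0, "dy": 0, "dz": -33, "turn": 0, "fingers": -1},
    {"dx": 0, "dy": 0, "dz": -33, "turn": 0, "fingers": -1},
    {"dx": 0, "dy": 0, "dz": 0, "turn": 0, "fingers": -1},
    {"dx": 0, "dy": 0, "dz": 0, "turn": 0, "fingers": 1},
    {"dx": 0, "dy": 0, "dz": 0, "turn": 0, "fingers": 1},
    {"dx": 0, "dy": 0, "dz": 0, "turn": 0, "fingers": 1},
    {"dx": 0, "dy": 0, "dz": 0, "turn": 0, "fingers": 1},
    {"dx": 0, "dy": 0, "dz": 0, "turn": 0, "fingers": 1},
    {"dx": 0, "dy": 0, "dz": 0, "turn": 0, "fingers": 1},
    {"dx": 0, "dy": 0, "dz": 0, "turn": 0, "fingers": 1},
  ],
  squeeze=25,
)

```text
clock: 3.53
position: [0.6453, 0.0157, 0.0894]
ee_rot: [-0.003, 0.997, 0.076, 0.015]
contact_force: [-0.5, -0.4, 1.4]
width: 0.0007
```

```bash
python3 - <<'E'
from h import *
d=img('wrist');s=d['st'];a=d['pixels'];t=img('top')
b=t['pixels'][180:260,270:370]
o=np.vstack([a[150:], cv2.resize(b,(640,512),interpolation=cv2.INTER_CUBIC)[:270]])
cv2.imwrite('pics/w2.png',o[:,:,::-1]);print(s['position'],s['contact_force'],s['qpos'])
for m in masks_of(d,'lever_knob')[:3]: print(m['p'],m['xy'],m['region'].sum(),ray(d,*m['xy'],.099))
E
```

```text
[0.64531044 0.01565429 0.08941834] [-0.49534506 -0.42544658  1.35420778] [-0.0903081   0.44650961  1.55173499  0.01266457  1.11441372 -0.24735449]
0.57 [303.6, 273.9] 1318 [0.63609453 0.02501273 0.099     ]
0.18 [265.0, 151.0] 63091 [0.61181729 0.0792563  0.099     ]
```

View pics/w2.png

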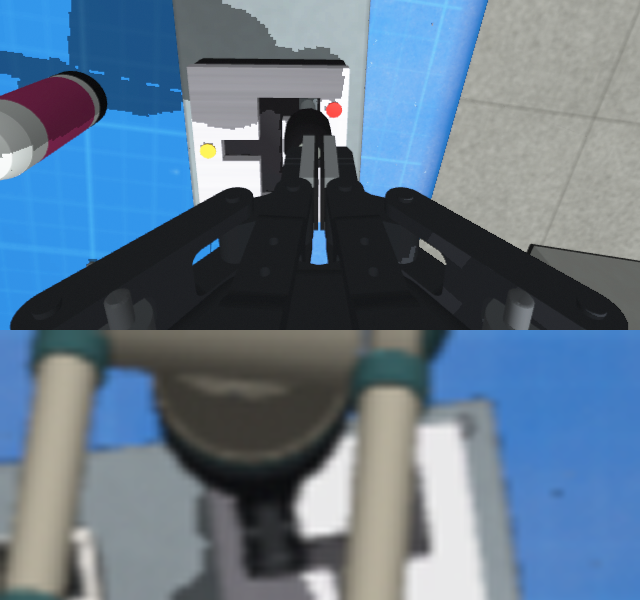

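```bash
python3 - <<'E'
from h import *
d=img('wrist');s=d['st'];K,R,t=cam(d)
T=np.array(d['hand_eye']);print(T.round(4))
from scipy.spatial.transform import Rotation as Ro
w,x,y,z=s['ee_rot'];A=Ro.from_quat([x,y,z,w]).as_matrix();print(A.round(3))
p=s['position'];print('tcp px',proj(d,p),'tips',proj(d,p+A[:,2]*.011))
print('red',ray(d,334,258,.04),'yel',ray(d,208,300.5,.04))
print('knob front top?',ray(d,308,262,.099))
im=d['pixels'][200:350,200:440];cv2.imwrite('pics/w3.png',cv2.resize(im,None,fx=3,fy=3,interpolation=cv2.INTER_CUBIC)[:,:,::-1])
E
```

```text
[[ 1.000e+00  2.000e-04 -0.000e+00 -2.000e-04]
 [-1.000e-04  9.539e-01  3.002e-01 -7.790e-02]
 [ 1.000e-04 -3.002e-01  9.539e-01 -1.635e-01]
 [ 0.000e+00  0.000e+00  0.000e+00  1.000e+00]]
[[ 0.988  0.151  0.028]
 [ 0.151 -0.989  0.009]
 [ 0.029 -0.004 -1.   ]]
tcp px [319.02407165 285.37724027] tips [319.00814104 276.60748453]
red [0.65643074 0.01384734 0.04      ] yel [ 0.57764377 -0.02800045  0.04      ]
knob front top? [0.63676673 0.03161971 0.099     ]
```

View pics/w3.png

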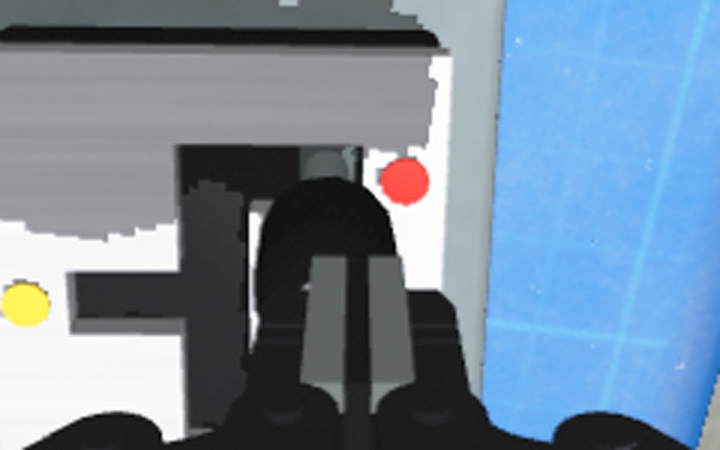

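```bash
python3 - <<'E'
from h import *
d=img('side');s=d['st'];p=s['position'];q=proj(d,p);print(q,proj(d,p-[0,0,.011]),proj(d,[.64,.009,.099]),proj(d,[.64,.009,.063]))
u,v=map(int,q);im=d['pixels'][v-50:v+40,u-60:u+60];print(u,v)
cv2.imwrite('pics/s2.png',cv2.resize(im,None,fx=6,fy=6,interpolation=cv2.INTER_CUBIC)[:,:,::-1])
E
```

```text
[274.10300361 241.4485863 ] [274.30662279 244.90675468] [276.23303486 237.30735523] [276.87379321 248.58814462]
274 241
```

View pics/s2.png

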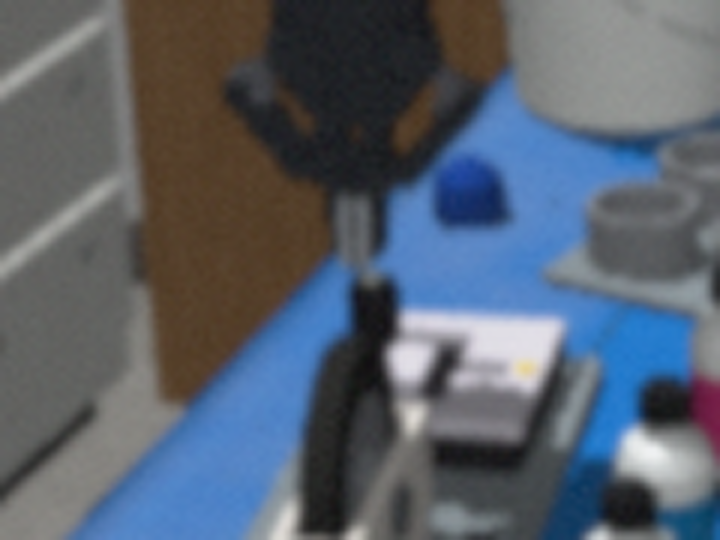

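play_rows(
  series=[
    {"dx": 0, "dy": 0, "dz": 0, "turn": 0, "fingers": -1},
    {"dx": -2, "dy": -4, "dz": 0, "turn": 0, "fingers": -1},
    {"dx": -2, "dy": -4, "dz": 0, "turn": 0, "fingers": -1},
    {"dx": 0, "dy": 0, "dz": 0, "turn": 0, "fingers": -1},
    {"dx": 0, "dy": 0, "dz": 0, "turn": 0, "fingers": -1},
    {"dx": 0, "dy": 0, "dz": -11, "turn": 0, "fingers": -1},
    {"dx": 0, "dy": 0, "dz": -11, "turn": 0, "fingers": -1},
    {"dx": 0, "dy": 0, "dz": -10, "turn": 0, "fingers": -1},
    {"dx": 0, "dy": 0, "dz": 0, "turn": 0, "fingers": -1},
  ],
)

```text
clock: 4.53
position: [0.6391, 0.0062, 0.0521]
ee_rot: [-0.004, 0.997, 0.075, 0.013]
contact_force: [-0.3, 0.6, -0.4]
width: 0.0855
```

play_rows(
  series=[
    {"dx": 0, "dy": 0, "dz": 0, "turn": 0, "fingers": 1},
    {"dx": 0, "dy": 0, "dz": 0, "turn": 0, "fingers": 1},
    {"dx": 0, "dy": 0, "dz": 0, "turn": 0, "fingers": 1},
    {"dx": 0, "dy": 0, "dz": 0, "turn": 0, "fingers": 1},
    {"dx": 0, "dy": 0, "dz": 0, "turn": 0, "fingers": 1},
    {"dx": 0, "dy": 0, "dz": 0, "turn": 0, "fingers": 1},
    {"dx": 0, "dy": 0, "dz": 0, "turn": 0, "fingers": 1},
  ],
)

```text
clock: 5.12
position: [0.6387, 0.0067, 0.0504]
ee_rot: [-0.004, 0.997, 0.075, 0.012]
contact_force: [0.4, 0.1, -2.2]
width: 0.0252
```

play_rows(
  series=[
    {"dx": -8, "dy": -1, "dz": 0, "turn": 0, "fingers": 1},
    {"dx": -8, "dy": -1, "dz": 0, "turn": 0, "fingers": 1},
    {"dx": -7, "dy": -1, "dz": 0, "turn": 0, "fingers": 1},
    {"dx": 0, "dy": 0, "dz": 0, "turn": 0, "fingers": 1},
    {"dx": 0, "dy": 0, "dz": 0, "turn": 0, "fingers": 1},
  ],
)

```text
clock: 5.53
position: [0.6135, 0.0033, 0.0503]
ee_rot: [-0.004, 0.997, 0.075, 0.013]
contact_force: [3.0, 0.4, -5.9]
width: 0.025
```

play_rows(
  series=[
    {"dx": 1, "dy": -8, "dz": 1, "turn": 0, "fingers": 1},
    {"dx": 1, "dy": -8, "dz": 1, "turn": 0, "fingers": 1},
    {"dx": 1, "dy": -8, "dz": 0, "turn": 0, "fingers": 1},
    {"dx": 1, "dy": -5, "dz": 0, "turn": 0, "fingers": 1},
    {"dx": 0, "dy": 0, "dz": 0, "turn": 0, "fingers": 1},
    {"dx": 0, "dy": 0, "dz": 0, "turn": 0, "fingers": 1},
  ],
)

```text
clock: 6.03
position: [0.617, -0.0235, 0.0502]
ee_rot: [-0.007, 0.997, 0.075, 0.012]
contact_force: [0.4, 0.5, -1.5]
width: 0.0253
```

play_rows(
  series=[
    {"dx": 0, "dy": -3, "dz": 0, "turn": 0, "fingers": 1},
    {"dx": 0, "dy": 0, "dz": 0, "turn": 0, "fingers": 1},
    {"dx": -7, "dy": -1, "dz": 0, "turn": 0, "fingers": 1},
    {"dx": -8, "dy": -1, "dz": 0, "turn": 0, "fingers": 1},
    {"dx": -8, "dy": -1, "dz": 0, "turn": 0, "fingers": 1},
    {"dx": -3, "dy": 0, "dz": 0, "turn": 0, "fingers": 1},
    {"dx": 0, "dy": 0, "dz": 0, "turn": 0, "fingers": 1},
    {"dx": 0, "dy": 0, "dz": 0, "turn": 0, "fingers": 1},
  ],
)

```text
clock: 6.7
position: [0.5927, -0.0303, 0.0501]
ee_rot: [-0.006, 0.997, 0.075, 0.018]
contact_force: [3.9, 0.2, -3.8]
width: 0.025
```

play_rows(
  series=[
    {"dx": 0, "dy": 0, "dz": 0, "turn": 0, "fingers": -1},
    {"dx": 0, "dy": 0, "dz": 0, "turn": 0, "fingers": -1},
    {"dx": 0, "dy": 0, "dz": 0, "turn": 0, "fingers": -1},
    {"dx": 0, "dy": 0, "dz": 0, "turn": 0, "fingers": -1},
    {"dx": 0, "dy": 0, "dz": 0, "turn": 0, "fingers": -1},
    {"dx": 0, "dy": 0, "dz": 38, "turn": 0, "fingers": -1},
    {"dx": 0, "dy": 0, "dz": 38, "turn": 0, "fingers": -1},
    {"dx": 0, "dy": 0, "dz": 38, "turn": 0, "fingers": -1},
    {"dx": 0, "dy": 20, "dz": 30, "turn": 0, "fingers": -1},
    {"dx": 0, "dy": 38, "dz": 0, "turn": 0, "fingers": -1},
    {"dx": 0, "dy": 38, "dz": 0, "turn": 0, "fingers": -1},
    {"dx": 0, "dy": 38, "dz": 0, "turn": 0, "fingers": -1},
    {"dx": 0, "dy": 38, "dz": 0, "turn": 0, "fingers": -1},
    {"dx": 0, "dy": 9, "dz": 0, "turn": 0, "fingers": -1},
    {"dx": 0, "dy": 0, "dz": 0, "turn": 0, "fingers": -1},
    {"dx": 0, "dy": 0, "dz": 0, "turn": 0, "fingers": -1},
  ],
)

```text
clock: 8.03
position: [0.5863, 0.1562, 0.2054]
ee_rot: [-0.006, 0.997, 0.073, 0.018]
contact_force: [-0.7, -1.3, 0.1]
width: 0.0855
```

```bash
python3 - <<'E'
from h import *
d=img('wrist');s=d['st'];save(d,'w4.png');print(s['clock'],s['position'],jaw(s))
for m in masks_of(d,'ink_a_mid')[:4]: print(m['p'],m['xy'])
for m in masks_of(d,'ink_b_mid')[:4]: print(m['p'],m['xy'])
np.save('w4.npy',dict(d=d),allow_pickle=True)
E
```

```text
8.0333 [0.58629035 0.15619591 0.20535657] 0.14520085173733943
0.63 [179.4, 248.2]
0.78 [208.9, 10.9]
```

View pics/w4.png

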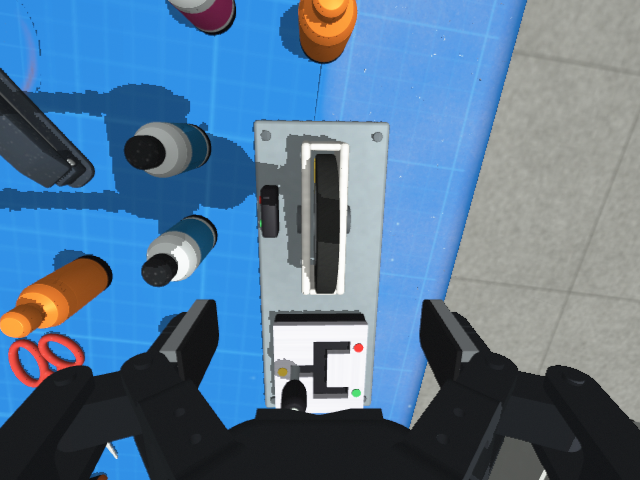

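Wrist view: the lever is in set, with the knob at about (293,395). The housing spans (302,143) to (345,293). A sliver of yellow shows at (314,172), on the left (+y) side of the wheel. Caps are at (145,153) and (158,269).

```bash
python3 - <<'E'
from h import *
d=np.load('w4.npy',allow_pickle=True).item()['d']
c=np.array([ray(d,*q,.076) for q in((302,143),(349,144),(345,293),(302,293))]);print(c.round(4),c.mean(0))
e=(c[0]+c[1]-c[2]-c[3])/2;print(np.linalg.norm(e),np.arctan2(-e[0],e[1]))
c=np.array([ray(d,*q,.012) for q in((255,121),(389,122))]);print(c)
print(ray(d,328,218,.136), 'caps',ray(d,145,153,.112),ray(d,158,269,.112))
a=d['pixels'].astype(int);m=(a[...,0]>120)&(a[...,1]>100)&(a[...,2]<80);v,u=np.nonzero(m[130:300,290:350]);print(list(zip(u+290,v+130))[:40])
E
```

```text
[[0.5676 0.2207 0.076 ]
 [0.6057 0.2254 0.076 ]
 [0.6248 0.0928 0.076 ]
 [0.5852 0.0877 0.076 ]] [0.5958192  0.15665285 0.076     ]
0.1340571777195992 0.13712800491188112
[[0.51951817 0.23236495 0.012     ]
 [0.64913949 0.25050901 0.012     ]]
[0.59225267 0.17571081 0.136     ] caps [0.45877246 0.1991895  0.112     ] [0.4689809  0.11138595 0.112     ]
[(np.int64(314), np.int64(158)), (np.int64(314), np.int64(159)), (np.int64(314), np.int64(160)), (np.int64(314), np.int64(161)), (np.int64(314), np.int64(162)), (np.int64(314), np.int64(163)), (np.int64(314), np.int64(164)), (np.int64(314), np.int64(165)), (np.int64(314), np.int64(166)), (np.int64(314), np.int64(167)), (np.int64(314), np.int64(168)), (np.int64(314), np.int64(169)), (np.int64(314), np.int64(170)), (np.int64(314), np.int64(171)), (np.int64(314), np.int64(172)), (np.int64(314), np.int64(173)), (np.int64(314), np.int64(174)), (np.int64(314), np.int64(175)), (np.int64(314), np.int64(176)), (np.int64(314), np.int64(177)), (np.int64(314), np.int64(178)), (np.int64(314), np.int64(179)), (np.int64(314), np.int64(180)), (np.int64(314), np.int64(181)), (np.int64(314), np.int64(182))]
```

play_rows(
  series=[
    {"dx": 2, "dy": 17, "dz": 0, "turn": 0, "fingers": -1},
    {"dx": 1, "dy": 16, "dz": -20, "turn": 0, "fingers": -1},
    {"dx": 0, "dy": 0, "dz": -35, "turn": 0, "fingers": -1},
    {"dx": 0, "dy": 0, "dz": -35, "turn": 0, "fingers": -1},
    {"dx": 0, "dy": 0, "dz": -25, "turn": 0, "fingers": -1},
    {"dx": 0, "dy": 0, "dz": -15, "turn": 0, "fingers": -1},
    {"dx": 0, "dy": 0, "dz": 0, "turn": 0, "fingers": -1},
    {"dx": 0, "dy": 0, "dz": 0, "turn": 0, "fingers": -1},
  ],
  squeeze=20,
)

```text
clock: 8.85
position: [0.593, 0.1744, 0.0723]
ee_rot: [-0.004, 0.998, 0.063, 0.02]
contact_force: [-0.3, -0.6, 0.4]
width: 0.0855
```

play_rows(
  series=[
    {"dx": -2, "dy": 8, "dz": 0, "turn": 0.01, "fingers": -1},
    {"dx": -2, "dy": 7, "dz": 0, "turn": 0, "fingers": -1},
    {"dx": 0, "dy": 0, "dz": 0, "turn": 0, "fingers": -1},
    {"dx": 0, "dy": 0, "dz": 0, "turn": 0, "fingers": 1},
    {"dx": 0, "dy": 0, "dz": 0, "turn": 0, "fingers": 1},
    {"dx": 0, "dy": 0, "dz": 0, "turn": 0, "fingers": 1},
    {"dx": 0, "dy": 0, "dz": 0, "turn": 0, "fingers": 1},
    {"dx": 0, "dy": 0, "dz": 0, "turn": 0, "fingers": 1},
    {"dx": 0, "dy": 0, "dz": 0, "turn": 0, "fingers": 1},
  ],
)

```text
clock: 9.6
position: [0.5929, 0.1901, 0.0798]
ee_rot: [-0.004, 0.997, 0.067, 0.025]
contact_force: [1.7, -0.8, 1.7]
width: 0.0166
```

play_rows(
  series=[
    {"dx": 1, "dy": -8, "dz": 5, "turn": 0, "fingers": 1},
    {"dx": 1, "dy": -9, "dz": 4, "turn": 0, "fingers": 1},
    {"dx": 1, "dy": -9, "dz": 2, "turn": 0, "fingers": 1},
    {"dx": 1, "dy": -10, "dz": 1, "turn": 0, "fingers": 1},
    {"dx": 0, "dy": 0, "dz": 0, "turn": 0, "fingers": 1},
  ],
)

```text
clock: 10.02
position: [0.5974, 0.1555, 0.0924]
ee_rot: [-0.009, 0.997, 0.066, 0.026]
contact_force: [0.1, 1.8, -2.1]
width: 0.0161
```

play_rows(
  series=[
    {"dx": 1, "dy": -10, "dz": -1, "turn": 0, "fingers": 1},
    {"dx": 1, "dy": -9, "dz": -2, "turn": 0, "fingers": 1},
    {"dx": 1, "dy": -9, "dz": -4, "turn": 0, "fingers": 1},
    {"dx": 1, "dy": -8, "dz": -6, "turn": 0, "fingers": 1},
    {"dx": 0, "dy": 0, "dz": 0, "turn": 0, "fingers": 1},
    {"dx": 0, "dy": 0, "dz": 0, "turn": 0, "fingers": 1},
  ],
)

```text
clock: 10.52
position: [0.6025, 0.1184, 0.08]
ee_rot: [-0.012, 0.998, 0.063, 0.027]
contact_force: [1.6, 4.7, -0.1]
width: 0.0162
```

```bash
python3 - <<'E'
from h import *
d=img('wrist');s=d['st'];print(s['position'],s['contact_force'],jaw(s))
for i in ('',):
  K,R,t=cam(d);print(-R.T@t)
a=d['pixels'].astype(int);m=((a[...,0]>120)&(a[...,1]>100)&(a[...,2]<80)).astype(np.uint8)
n,l,st,c=cv2.connectedComponentsWithStats(m)
for i in range(1,n):
  if st[i,4]>8: print(st[i],c[i],ray(d,*c[i],.136))
cv2.imwrite('pics/w5.png',a[:400,150:500,::-1])
E
```

```text
[0.60253298 0.11838659 0.07995235] [ 1.55016938  4.69399684 -0.13231717] 0.12530217849546904
[0.58393616 0.19107938 0.24474847]
[294 109  50  57 324] [316.14197531 130.20061728] [0.58900251 0.19301722 0.136     ]
[295 168   1  11  11] [295. 173.] [0.58408449 0.17967694 0.136     ][ WARN:0@1.269] global loadsave.cpp:1063 imwrite_ Unsupported depth image for selected encoder is fallbacked to CV_8U.
```

View pics/w5.png

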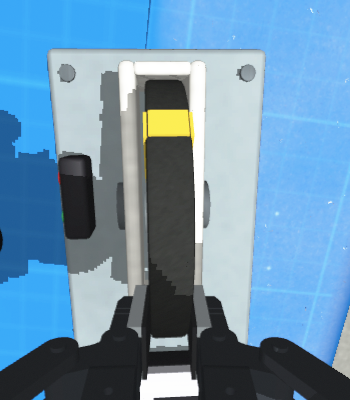

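```bash
cat >> h.py <<'E'
def markangle(d,c=(.595,.1545),yaw=.14):
    a=d['pixels'].astype(int);m=((a[...,0]>120)&(a[...,1]>100)&(a[...,2]<80))
    ys=np.array([-np.sin(yaw),np.cos(yaw)])
    best=[]
    for th in np.arange(-90,91,1):
        h=np.radians(th); cnt=0;tot=0
        for e in np.linspace(-5,5,7):
            hh=h+e/60
            for x in np.linspace(-5,5,7):
                p=np.array([*(np.array(c)+ys*.06*np.sin(hh)+np.array([np.cos(yaw),np.sin(yaw)])*x/1e3),.076+.06*np.cos(hh)])
                u,v=np.round(proj(d,p)).astype(int)
                if 0<=u<640 and 0<=v<480: cnt+=m[v,u];tot+=1
        best.append((cnt/max(tot,1),th))
    best=np.array(best); w=best[:,0]**2
    return best[best[:,0].argmax()], (w*best[:,1]).sum()/max(w.sum(),1e-9)
E
python3 - <<'E'
from h import *
d=img('wrist');print(markangle(d))
E
```

```text
(array([ 0.14285714, 34.        ]), np.float64(41.952083333333334))
```

```bash
python3 - <<'E'
from h import *
d=img('wrist')
for c in((.595,.1545),(.599,.1545)):
  for th in (20,30,40,50,60,70,80,90):
    h=np.radians(th);print(th,proj(d,[c[0]-.14*.06*np.sin(h),c[1]+.99*.06*np.sin(h),.076+.06*np.cos(h)]).round(1))
  print('hous',[proj(d,[c[0]-.14*y-.02*sx,c[1]+.99*y,.076]).round(1) for y in(.069,-.069) for sx in (1,-1)])
a=d['pixels'].astype(int);print(a[123,285:350:6])
E
```

```text
20 [318.5 190.6]
30 [317.3 159.8]
40 [316.  132.7]
50 [314.7 111. ]
60 [313.4  95.3]
70 [312.2  85.9]
80 [311.2  82.1]
90 [310.3  83.3]
hous [array([264.3,  54.3]), array([354.4,  67.9]), array([279. , 333.5]), array([350.8, 339.3])]
20 [330.6 192. ]
30 [329.3 161.3]
40 [327.7 134.3]
50 [325.9 112.5]
60 [324.   96.8]
70 [322.2  87.3]
80 [320.6  83.5]
90 [319.2  84.6]
hous [array([273.5,  55.7]), array([363.2,  69.2]), array([286.3, 334.1]), array([357.9, 339.9])]
[[158 157 151]
 [107 116 118]
 [ 92  83  52]
 [251 237  84]
 [251 237  84]
 [251 237  83]
 [251 237  83]
 [251 237  83]
 [251 237  84]
 [151 130  61]
 [254 254 254]]
```

play_rows(
  series=[
    {"dx": 0, "dy": 0, "dz": 0, "turn": 0, "fingers": -1},
    {"dx": 0, "dy": 0, "dz": 0, "turn": 0, "fingers": -1},
    {"dx": 0, "dy": 0, "dz": 0, "turn": 0, "fingers": -1},
    {"dx": 0, "dy": 0, "dz": 0, "turn": 0, "fingers": -1},
    {"dx": -2, "dy": 15, "dz": 4, "turn": 0.01, "fingers": -1},
    {"dx": -3, "dy": 15, "dz": 4, "turn": 0.01, "fingers": -1},
    {"dx": -3, "dy": 15, "dz": 2, "turn": 0, "fingers": -1},
    {"dx": -2, "dy": 12, "dz": 0, "turn": 0, "fingers": -1},
    {"dx": 0, "dy": 0, "dz": 0, "turn": 0, "fingers": -1},
  ],
)

```text
clock: 11.42
position: [0.591, 0.1735, 0.0911]
ee_rot: [-0.007, 0.997, 0.076, 0.026]
contact_force: [0.3, 0.2, 0.5]
width: 0.0855
```

play_rows(
  series=[
    {"dx": 0, "dy": 1, "dz": 0, "turn": 0, "fingers": 1},
    {"dx": 0, "dy": 0, "dz": 0, "turn": 0, "fingers": 1},
    {"dx": 0, "dy": 0, "dz": 0, "turn": 0, "fingers": 1},
    {"dx": 0, "dy": 0, "dz": 0, "turn": 0, "fingers": 1},
    {"dx": 0, "dy": 0, "dz": 0, "turn": 0, "fingers": 1},
    {"dx": 0, "dy": 0, "dz": 0, "turn": 0, "fingers": 1},
    {"dx": 1, "dy": -9, "dz": 2, "turn": 0, "fingers": 1},
    {"dx": 1, "dy": -10, "dz": 1, "turn": 0, "fingers": 1},
    {"dx": 1, "dy": -10, "dz": -1, "turn": 0, "fingers": 1},
    {"dx": 1, "dy": -9, "dz": -2, "turn": 0, "fingers": 1},
    {"dx": 0, "dy": 0, "dz": 0, "turn": 0, "fingers": 1},
    {"dx": 0, "dy": 0, "dz": 0, "turn": 0, "fingers": 1},
  ],
)

```text
clock: 12.42
position: [0.6001, 0.138, 0.0924]
ee_rot: [-0.012, 0.997, 0.073, 0.031]
contact_force: [0.1, 5.4, 1.7]
width: 0.0161
```

```bash
sed -i 's/a\[...,2\]<80)/a[...,2]<110)/' h.py; python3 - <<'E'
from h import *
d=img('wrist');s=d['st'];print(s['clock'],s['position'],s['width'],s['contact_force'],markangle(d),markangle(d,(.599,.1545)))
a=d['pixels'].astype(int);m=((a[...,0]>120)&(a[...,1]>100)&(a[...,2]<110))[:, 260:380]
v,u=np.nonzero(m);print(u.min()+260,u.max()+260,v.min(),v.max(),m.sum())
print(proj(d,[.597,.1545,.136]))
save(d,'w6.png',(150,50,500,450))
E
```

```text
12.4167 [0.60007849 0.13804892 0.09237635] 0.016050099175346135 [0.07144377 5.39819114 1.73426045] (array([0.40816327, 6.        ]), np.float64(6.0762804213585175)) (array([0.18367347, 0.        ]), np.float64(5.566445182724253))
298 344 245 286 562
[324.83038583 292.6548732 ]
```

View pics/w6.png

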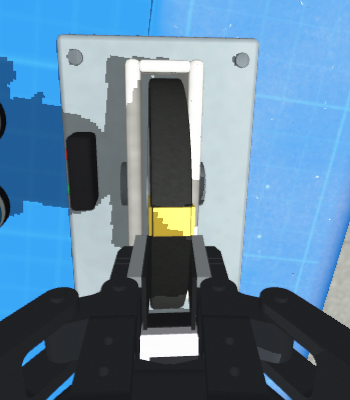

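```bash
python3 - <<'E'
from h import *
d=img('wrist')
for u in (275,352): print(ray(d,u,233,.076))
c=(ray(d,275,233,.076)+ray(d,352,233,.076))/2;print(c)
for k in range(-10,20,2):
  h=np.radians(k);print(k,proj(d,[c[0]-.14*.06*np.sin(h),c[1]+.99*.06*np.sin(h),.076+.06*np.cos(h)]).round(1))
E
```

```text
[0.57420531 0.15820964 0.076     ]
[0.61553106 0.1635325  0.076     ]
[0.59486819 0.16087107 0.076     ]
-10 [321.4 300.6]
-8 [321.5 296.1]
-6 [321.6 291.4]
-4 [321.7 286.6]
-2 [321.8 281.6]
0 [321.8 276.5]
2 [321.9 271.3]
4 [321.9 266. ]
6 [321.9 260.5]
8 [321.9 255. ]
10 [321.9 249.4]
12 [321.9 243.8]
14 [321.8 238.1]
16 [321.7 232.5]
18 [321.7 226.8]
```

play_rows(
  series=[
    {"dx": 0, "dy": -4, "dz": -1, "turn": 0, "fingers": 1},
    {"dx": 0, "dy": 0, "dz": 0, "turn": 0, "fingers": 1},
    {"dx": 0, "dy": 0, "dz": 0, "turn": 0, "fingers": 1},
    {"dx": 0, "dy": 0, "dz": 0, "turn": 0, "fingers": -1},
    {"dx": 0, "dy": 0, "dz": 0, "turn": 0, "fingers": -1},
    {"dx": 0, "dy": 0, "dz": 0, "turn": 0, "fingers": -1},
    {"dx": 0, "dy": 0, "dz": 0, "turn": 0, "fingers": -1},
    {"dx": 0, "dy": 0, "dz": 38, "turn": 0, "fingers": -1},
    {"dx": 0, "dy": 0, "dz": 38, "turn": 0, "fingers": -1},
    {"dx": 0, "dy": 0, "dz": 38, "turn": 0, "fingers": -1},
    {"dx": -20, "dy": 20, "dz": 10, "turn": 0, "fingers": -1},
    {"dx": -20, "dy": 0, "dz": 10, "turn": 0, "fingers": -1},
    {"dx": 0, "dy": 0, "dz": 0, "turn": 0, "fingers": -1},
    {"dx": 0, "dy": 0, "dz": 0, "turn": 0, "fingers": -1},
  ],
)

```text
clock: 13.68
position: [0.5562, 0.1491, 0.2281]
ee_rot: [-0.005, 0.997, 0.077, 0.028]
contact_force: [0.4, 0.3, -0.4]
width: 0.0857
```

```bash
python3 - <<'E'
from h import *
d=img('wrist');s=d['st'];print(s['clock'],s['position'],jaw(s))
save(d,'w7.png');np.save('w7.npy',dict(d=d),allow_pickle=True)
a=d['pixels'].astype(int);m=((a[...,0]>180)&(a[...,1]>160)&(a[...,2]<120)).astype(np.uint8)
n,l,st,c=cv2.connectedComponentsWithStats(m)
for i in range(1,n):
  if st[i,4]>30: print(st[i],c[i],ray(d,*c[i],.136))
for l in('ink_a_mid','ink_b_mid'):
  for k in masks_of(d,l)[:4]: print(l,k['p'],k['xy'])
E
```

```text
13.6833 [0.5561523  0.14908931 0.22814309] 0.153125065273503
[359   0  25  17 346] [370.66473988   6.81213873] [0.57111294 0.30545626 0.136     ]
[378  13   8  16  53] [382.18867925  21.58490566] [0.58024456 0.29851114 0.136     ]
[ 79 279  21  26 249] [ 90.41365462 291.37751004] [0.3922778  0.07967299 0.136     ]
[ 50 301  22  19 315] [ 60.40634921 310.1047619 ] [0.36925373 0.06046722 0.136     ]
ink_a_mid 0.69 [212.3, 239.6]
ink_b_mid 0.91 [243.1, 13.5]
```

View pics/w7.png

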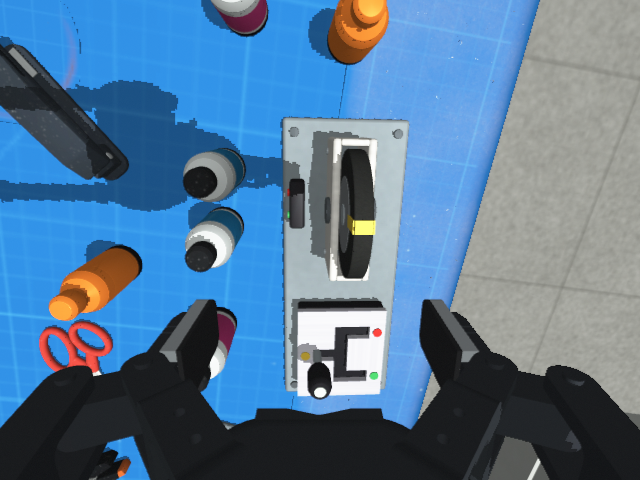

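```bash
python3 - <<'E'
from h import *
d=np.load('w7.npy',allow_pickle=True).item()['d']
c=np.array([ray(d,*q,.076) for q in((335,138),(377,140),(369,279),(331,280))]);print(c.round(4));c=c.mean(0);print(c)
a=d['pixels'].astype(int);m=((a[...,0]>150)&(a[...,1]>130)&(a[...,2]<150)&(a[...,0]-a[...,2]>60))[200:250,340:390]
v,u=np.nonzero(m);print(u.min()+340,u.max()+340,v.min()+200,v.max()+200)
for cc in (c,(.595,.1545)):
 for k in range(-14,16,4):
  h=np.radians(k);print(k,[proj(d,[cc[0]-.14*.06*np.sin(h)+x,cc[1]+.99*.06*np.sin(h)+.14*x,.076+.06*np.cos(h)]).round(1) for x in(-.008,.008)])
print('caps',ray(d,201,182,.112),ray(d,201,256,.112),'foot',ray(d,232,162,0.02),ray(d,232,223,.02))
print('knob',ray(d,320,393,.099),'dots',[ray(d,*q,.04).round(4) for q in((377,332),(374,376))])
E
```

```text
[[0.5681 0.2212 0.076 ]
 [0.6053 0.2252 0.076 ]
 [0.6242 0.093  0.076 ]
 [0.5867 0.0871 0.076 ]]
[0.59608248 0.15662662 0.076     ]
352 374 220 234
-14 [array([353.1, 248.5]), array([373.4, 248.4])]
-10 [array([353.5, 243.9]), array([373.9, 243.8])]
-6 [array([353.8, 239.1]), array([374.4, 239. ])]
-2 [array([354.1, 234.1]), array([374.8, 234. ])]
2 [array([354.3, 228.8]), array([375.1, 228.8])]
6 [array([354.5, 223.5]), array([375.3, 223.5])]
10 [array([354.6, 218.1]), array([375.5, 218. ])]
14 [array([354.7, 212.6]), array([375.6, 212.6])]
-14 [array([351.3, 250.9]), array([371.5, 250.7])]
-10 [array([351.6, 246.3]), array([372. , 246.2])]
-6 [array([352. , 241.5]), array([372.5, 241.4])]
-2 [array([352.2, 236.5]), array([372.9, 236.4])]
2 [array([352.5, 231.3]), array([373.2, 231.2])]
6 [array([352.6, 226. ]), array([373.4, 225.9])]
10 [array([352.7, 220.5]), array([373.6, 220.5])]
14 [array([352.8, 215.1]), array([373.7, 215.1])]
caps [0.46507152 0.17252463 0.112     ] [0.46854504 0.11036295 0.112     ] foot [0.47213817 0.18101265 0.02      ] [0.47743138 0.11583058 0.02      ]
knob [ 0.59223025 -0.02851658  0.099     ] dots [array([0.6569, 0.0131, 0.04  ]), array([ 0.6657, -0.0476,  0.04  ])]
```

play_rows(
  series=[
    {"dx": -17, "dy": -34, "dz": 0, "turn": 0, "fingers": -1},
    {"dx": -17, "dy": -34, "dz": -5, "turn": 0, "fingers": -1},
    {"dx": -17, "dy": -34, "dz": -5, "turn": 0, "fingers": -1},
    {"dx": -17, "dy": -34, "dz": -5, "turn": 0, "fingers": -1},
    {"dx": -16, "dy": -34, "dz": -5, "turn": 0, "fingers": -1},
    {"dx": 0, "dy": 0, "dz": 0, "turn": 0, "fingers": -1},
    {"dx": 0, "dy": 0, "dz": 0, "turn": 0, "fingers": -1},
  ],
)

```text
clock: 14.42
position: [0.4707, -0.0289, 0.197]
ee_rot: [-0.006, 0.997, 0.077, 0.022]
contact_force: [-0.1, 1.0, 0.4]
width: 0.0854
```

```bash
cat >> h.py <<'E'
def caps(d,z=.112):
    "dark round blobs (bottle caps) near bottles: label mask's dark part"
    g=d['pixels'].max(2); out=[]
    for l in('ink_a_mid','ink_b_mid'):
        for k in masks_of(d,l)[:4]:
            if k['p']<.3: continue
            r=k['region'].astype(np.uint8)
            r=cv2.dilate(r,np.ones((5,5)))
            m=((g<70)&(r>0)).astype(np.uint8); m=cv2.morphologyEx(m,cv2.MORPH_OPEN,np.ones((5,5)))
            n,lb,st,c=cv2.connectedComponentsWithStats(m)
            print(l,round(k['p'],2),np.round(k['xy']),[(st[i].tolist(),c[i].round(1),ray(d,*c[i],z-.006).round(4)) for i in range(1,n) if st[i,4]>60])
E
python3 - <<'E'
from h import *
d=img('wrist');s=d['st'];print(s['clock'],s['position'],jaw(s));save(d,'w8.png');caps(d)
E
```

```text
14.4167 [ 0.47073382 -0.028944    0.19698788] 0.15301097993687984
ink_a_mid 0.9 [326.  53.] [([318, 17, 37, 45, 1264], array([336.3,  39. ]), array([0.4656, 0.1052, 0.106 ]))]
```

View pics/w8.png

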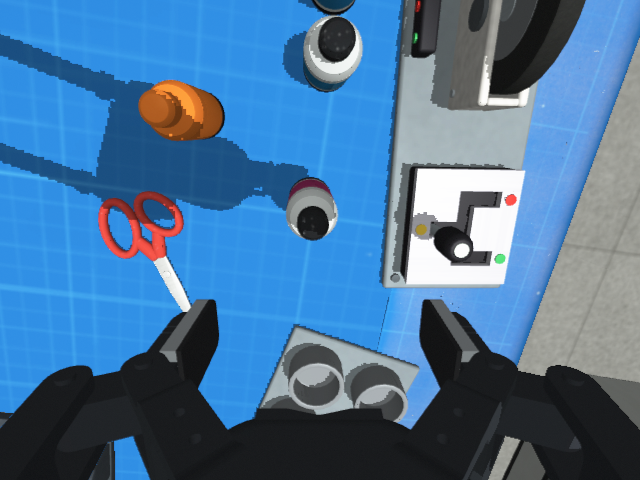

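Cap of the near magenta bottle is at (313,222); cup rims are at (316,384) and (380,402).

```bash
python3 - <<'E'
from h import *
d=img('wrist')
print('cap',ray(d,313,224,.112),ray(d,313,222,.107))
print('cups',ray(d,316.5,385,.042),ray(d,379.5,402,.042),'rackcorner',ray(d,296,326,.012),ray(d,419,367,.012))
E
```

```text
cap [ 0.46966016 -0.01738395  0.112     ] [ 0.4697709  -0.01714034  0.107     ]
cups [ 0.50622978 -0.21670865  0.042     ] [ 0.58086266 -0.23110739  0.042     ] rackcorner [ 0.47567577 -0.16464925  0.012     ] [ 0.63002641 -0.20104463  0.012     ]
```

play_rows(
  series=[
    {"dx": -1, "dy": 6, "dz": 0, "turn": 0, "fingers": -1},
    {"dx": 0, "dy": 6, "dz": 0, "turn": 0, "fingers": -1},
    {"dx": 0, "dy": 0, "dz": -30, "turn": 0, "fingers": -1},
    {"dx": 0, "dy": 0, "dz": -35, "turn": 0, "fingers": -1},
    {"dx": 0, "dy": 0, "dz": -35, "turn": 0, "fingers": -1},
    {"dx": 0, "dy": 0, "dz": -25, "turn": 0, "fingers": -1},
    {"dx": 0, "dy": 0, "dz": 0, "turn": 0, "fingers": -1},
    {"dx": 0, "dy": 0, "dz": 0, "turn": 0, "fingers": -1},
  ],
)

```text
clock: 15.28
position: [0.4776, -0.0034, 0.0727]
ee_rot: [-0.006, 0.996, 0.086, 0.029]
contact_force: [1.0, -0.7, -0.1]
width: 0.0853
```

play_rows(
  series=[
    {"dx": -4, "dy": -7, "dz": 0, "turn": 0, "fingers": -1},
    {"dx": -4, "dy": -7, "dz": 0, "turn": 0, "fingers": -1},
    {"dx": 0, "dy": 0, "dz": -12, "turn": 0, "fingers": -1},
    {"dx": 0, "dy": 0, "dz": -12, "turn": 0, "fingers": -1},
    {"dx": 0, "dy": 0, "dz": -10, "turn": 0, "fingers": -1},
    {"dx": 0, "dy": 0, "dz": 0, "turn": 0, "fingers": -1},
    {"dx": 0, "dy": 0, "dz": 0, "turn": 0, "fingers": -1},
  ],
)

```text
clock: 15.87
position: [0.4773, -0.0209, 0.0489]
ee_rot: [-0.002, 0.995, 0.088, 0.039]
contact_force: [0.2, -0.1, 0.1]
width: 0.0854
```

```bash
python3 - <<'E'
from h import *
d=img('wrist');s=d['st'];print(s['clock'],s['position'],jaw(s),s['contact_force']);save(d,'w9.png',(120,80,520,480))
E
```

```text
15.8667 [ 0.47728791 -0.0208917   0.04894911] 0.17613463912407779 [ 0.17804097 -0.08091138  0.14844622]
```

View pics/w9.png

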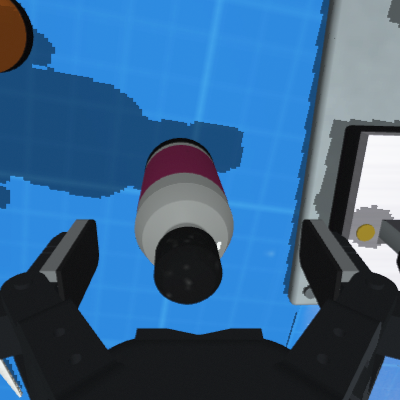

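```bash
python3 - <<'E'
from h import *
from scipy.spatial.transform import Rotation as Ro
d=img('wrist');s=d['st'];w,x,y,z=s['ee_rot'];A=Ro.from_quat([x,y,z,w]).as_matrix();print(A[:,2])
print(ray(d,308,349,.112)); p=s['position']
for k in(-.04,-.02,0):print(p+A[:,2]*k, proj(d,p+A[:,2]*k))
E
```

```text
[ 0.0782862   0.0113835  -0.99686593]
[ 0.46753431 -0.0155216   0.112     ]
[ 0.47425582 -0.02133961  0.08893511] [319.12217598 328.25778623]
[ 0.47582155 -0.02111194  0.06899779] [319.0752788  304.26785578]
[ 0.47738727 -0.02088427  0.04906048] [319.03835934 285.38196193]
```

play_rows(
  series=[
    {"dx": -5, "dy": 4, "dz": -6, "turn": 0, "fingers": -1},
    {"dx": 0, "dy": 0, "dz": 0, "turn": 0, "fingers": -1},
    {"dx": 0, "dy": 0, "dz": 0, "turn": 0, "fingers": 1},
    {"dx": 0, "dy": 0, "dz": 0, "turn": 0, "fingers": 1},
    {"dx": 0, "dy": 0, "dz": 0, "turn": 0, "fingers": 1},
    {"dx": 0, "dy": 0, "dz": 0, "turn": 0, "fingers": 1},
    {"dx": 0, "dy": 0, "dz": 0, "turn": 0, "fingers": 1},
    {"dx": 0, "dy": 0, "dz": 0, "turn": 0, "fingers": 1},
  ],
  squeeze=50,
)

```text
clock: 16.63
position: [0.4721, -0.0167, 0.0454]
ee_rot: [-0.002, 0.995, 0.088, 0.041]
contact_force: [-0.3, 0.2, -0.8]
width: 0.0435
```

play_rows(
  series=[
    {"dx": 0, "dy": 0, "dz": 15, "turn": 0, "fingers": 1},
    {"dx": 0, "dy": 0, "dz": 20, "turn": 0, "fingers": 1},
    {"dx": 0, "dy": 0, "dz": 20, "turn": 0, "fingers": 1},
    {"dx": 0, "dy": 0, "dz": 20, "turn": 0, "fingers": 1},
    {"dx": 0, "dy": 0, "dz": 15, "turn": 0, "fingers": 1},
    {"dx": 5, "dy": -15, "dz": 0, "turn": 0, "fingers": 1},
    {"dx": 8, "dy": -25, "dz": 0, "turn": 0, "fingers": 1},
    {"dx": 8, "dy": -25, "dz": 0, "turn": 0, "fingers": 1},
    {"dx": 8, "dy": -25, "dz": 0, "turn": 0, "fingers": 1},
    {"dx": 8, "dy": -25, "dz": 0, "turn": 0, "fingers": 1},
    {"dx": 8, "dy": -25, "dz": 0, "turn": 0, "fingers": 1},
    {"dx": 8, "dy": -25, "dz": 0, "turn": 0, "fingers": 1},
    {"dx": 8, "dy": -25, "dz": 0, "turn": 0, "fingers": 1},
    {"dx": 5, "dy": -15, "dz": 0, "turn": 0, "fingers": 1},
    {"dx": 0, "dy": 0, "dz": 0, "turn": 0, "fingers": 1},
    {"dx": 0, "dy": 0, "dz": 0, "turn": 0, "fingers": 1},
  ],
)

```text
clock: 17.97
position: [0.5241, -0.2245, 0.1221]
ee_rot: [-0.011, 0.996, 0.09, 0.022]
contact_force: [-0.5, 0.3, -3.9]
width: 0.0435
```

```bash
python3 - <<'E'
from h import *
d=img('wrist');s=d['st'];print(s['clock'],s['position'],s['ee_rot'],jaw(s),s['contact_force'],s['width']);save(d,'w10.png');np.save('w10.npy',dict(d=d),allow_pickle=True)
E
```

```text
17.9667 [ 0.524113   -0.22453821  0.12213303] [-0.0112618   0.99566605  0.08954708  0.02244102] 0.1789605047683221 [-0.50010966  0.34840126 -3.8653699 ] 0.04352043547369215
```

View pics/w10.png

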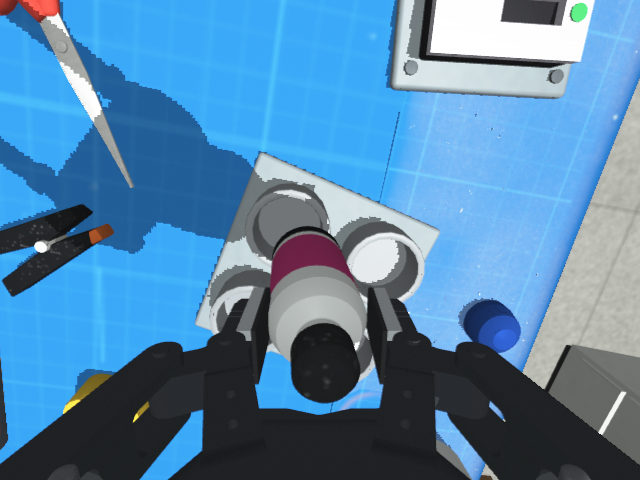

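```bash
cat >> h.py <<'E'
def cupsof(p):
    x,y,w=p;c,s=np.cos(w),np.sin(w)
    return [np.array([x+c*a-s*b,y+s*a+c*b]) for a in(.04,-.04) for b in(.04,-.04)]
def fitrack(d,p0,keep=None,span=.012):
    from scipy.optimize import differential_evolution
    g=cv2.GaussianBlur(cv2.cvtColor(d['pixels'],cv2.COLOR_RGB2GRAY).astype(np.float32),(0,0),1.5)
    G=np.hypot(cv2.Sobel(g,cv2.CV_32F,1,0),cv2.Sobel(g,cv2.CV_32F,0,1)); G=np.minimum(G,np.percentile(G,95))
    K,R,t=cam(d);rv=cv2.Rodrigues(R)[0];a=np.linspace(0,2*np.pi,60)
    def cost(p):
        pts=[]
        for i,c in enumerate(cupsof(p)):
            if keep is not None and i not in keep: continue
            for r in(.0255,.0315): pts.append(np.c_[c[0]+r*np.cos(a),c[1]+r*np.sin(a),0*a+.042])
        q=cv2.projectPoints(np.vstack(pts),rv,t,K,None)[0][:,0].astype(np.float32)
        return -cv2.remap(G,q[:,:1].copy(),q[:,1:].copy(),cv2.INTER_LINEAR).mean()
    r=differential_evolution(cost,[(p0[0]-span,p0[0]+span),(p0[1]-span,p0[1]+span),(p0[2]-.1,p0[2]+.1)],seed=1,tol=1e-6)
    return r.x,r.fun
E
python3 - <<'E'
from h import *
d=np.load('w10.npy',allow_pickle=True).item()['d']
print('corners',ray(d,261,152,.008),ray(d,438,230,.008),ray(d,197,322,.008))
print('cups',ray(d,288,221,.042),ray(d,382,261,.042))
for keep in(None,[0,2]):
  p,f=fitrack(d,(.532,-.267,-.24),keep);print(p,f,[c.round(4) for c in cupsof(p)])
t=cv2.imread('pics/top0.png')[:,:,::-1].copy();dd=img('top');dd['pixels']=t
p,f=fitrack(dd,(.532,-.267,-.24));print('top',p,f,[c.round(4) for c in cupsof(p)])
K,R,tt=cam(d);print('cap top',ray(d,326,372,.112+.077))
E
```

```text
corners [ 0.47430013 -0.17123911  0.008     ] [ 0.62905241 -0.20872901  0.008     ] [ 0.43830178 -0.32627034  0.008     ]
cups [ 0.50325509 -0.21355326  0.042     ] [ 0.57787862 -0.23248731  0.042     ]
[ 0.53364606 -0.26925811 -0.23326984] -59.61857986450195 [array([ 0.5818, -0.2396]), array([ 0.5633, -0.3174]), array([ 0.504 , -0.2211]), array([ 0.4855, -0.2989])]
[ 0.53263988 -0.2693401  -0.24824404] -72.66490936279297 [array([ 0.5812, -0.2404]), array([ 0.5616, -0.3179]), array([ 0.5037, -0.2207]), array([ 0.484 , -0.2983])]
top [ 0.52947949 -0.26998412 -0.23831653] -78.85145568847656 [array([ 0.5778, -0.2406]), array([ 0.5589, -0.3183]), array([ 0.5001, -0.2217]), array([ 0.4812, -0.2994])]
cap top [ 0.52343219 -0.22554571  0.189     ]
```

play_rows(
  series=[
    {"dx": 9, "dy": -20, "dz": 0, "turn": 0, "fingers": 1},
    {"dx": 11, "dy": -25, "dz": 0, "turn": 0, "fingers": 1},
    {"dx": 11, "dy": -25, "dz": 0, "turn": 0, "fingers": 1},
    {"dx": 9, "dy": -20, "dz": 0, "turn": 0, "fingers": 1},
    {"dx": 0, "dy": 0, "dz": 0, "turn": 0, "fingers": 1},
    {"dx": 0, "dy": 0, "dz": 0, "turn": 0, "fingers": 1},
  ],
)

```text
clock: 18.57
position: [0.5614, -0.3041, 0.1216]
ee_rot: [-0.016, 0.995, 0.095, 0.019]
contact_force: [-0.6, 1.6, -5.1]
width: 0.0435
```

```bash
cat >> h.py <<'E'
from scipy.spatial.transform import Rotation as Ro
CUPS=cupsof((.532,-.2693,-.24))
def tz(s):
    w,x,y,z=s['ee_rot'];return Ro.from_quat([x,y,z,w]).as_matrix()[:,2]
def bottom(s,tz0,hgrip):
    z=tz(s);P=s['position']-.04*z;b=z-np.array([tz0[0],tz0[1],0]);b/=np.linalg.norm(b);return P+hgrip*b,b
def go(i,tz0,hgrip):
    s=get_state();B,b=bottom(s,tz0,hgrip);print('clk',s['clock'],'w',s['width'],'F',np.round(s['contact_force'],1),'tcp',s['position'].round(4),'bottom',B.round(4),'tilt',b[:2].round(3),'todo',((CUPS[i]-B[:2])*1e3).round(1))
E
python3 -c "
from h import *
go(1,(.079,.011),.085)"
```

```text
clk 18.5667 w 0.04345557561022636 F [-0.6  1.6 -5.1] tcp [ 0.5614 -0.3041  0.1216] bottom [ 0.5563 -0.3034  0.0767] tilt [-0.043  0.025] todo [  5.1 -14.3]
```

play_rows(
  series=[
    {"dx": 3, "dy": -8, "dz": 0, "turn": 0, "fingers": 1},
    {"dx": 2, "dy": -8, "dz": 0, "turn": 0, "fingers": 1},
    {"dx": 0, "dy": 0, "dz": -8, "turn": 0, "fingers": 1},
    {"dx": 0, "dy": 0, "dz": -8, "turn": 0, "fingers": 1},
    {"dx": 0, "dy": 0, "dz": -6, "turn": 0, "fingers": 1},
    {"dx": 0, "dy": 0, "dz": 0, "turn": 0, "fingers": 1},
    {"dx": 0, "dy": 0, "dz": 0, "turn": 0, "fingers": 1},
  ],
)

```text
clock: 19.15
position: [0.5646, -0.3145, 0.0966]
ee_rot: [-0.019, 0.995, 0.097, 0.018]
contact_force: [0.0, -0.3, -5.5]
width: 0.0428
```

```bash
python3 -c "
from h import *
go(1,(.079,.011),.085)"
```

```text
clk 19.15 w 0.04281919190357821 F [ 0.  -0.3 -5.5] tcp [ 0.5646 -0.3145  0.0966] bottom [ 0.5593 -0.3136  0.0517] tilt [-0.047  0.03 ] todo [ 2.1 -4. ]
```

play_rows(
  series=[
    {"dx": 2, "dy": -4, "dz": 0, "turn": 0, "fingers": 1},
    {"dx": 0, "dy": 0, "dz": 0, "turn": 0, "fingers": 1},
    {"dx": 0, "dy": 0, "dz": -5, "turn": 0, "fingers": 1},
    {"dx": 0, "dy": 0, "dz": -5, "turn": 0, "fingers": 1},
    {"dx": 0, "dy": 0, "dz": 0, "turn": 0, "fingers": 1},
  ],
)

```text
clock: 19.57
position: [0.5674, -0.3186, 0.0874]
ee_rot: [-0.019, 0.995, 0.097, 0.019]
contact_force: [-2.0, 0.1, -1.5]
width: 0.0433
```

```bash
python3 -c "
from h import *
go(1,(.079,.011),.085)"
```

```text
clk 19.5667 w 0.04331173037784831 F [-2.   0.1 -1.5] tcp [ 0.5674 -0.3186  0.0874] bottom [ 0.5621 -0.3178  0.0424] tilt [-0.046  0.03 ] todo [-0.8  0.1]
```

play_rows(
  series=[
    {"dx": -2, "dy": 0, "dz": 0, "turn": 0, "fingers": 1},
    {"dx": 0, "dy": 0, "dz": -5, "turn": 0, "fingers": 1},
    {"dx": 0, "dy": 0, "dz": -5, "turn": 0, "fingers": 1},
    {"dx": 0, "dy": 0, "dz": 0, "turn": 0, "fingers": 1},
  ],
)

```text
clock: 19.9
position: [0.5667, -0.3189, 0.0876]
ee_rot: [-0.016, 0.995, 0.098, 0.022]
contact_force: [0.3, 0.0, -5.4]
width: 0.0434
```

```bash
python3 -c "
from h import *
go(1,(.079,.011),.085)"
```

```text
clk 19.9 w 0.04337265799403623 F [ 0.3  0.  -5.4] tcp [ 0.5667 -0.3189  0.0876] bottom [ 0.5617 -0.3182  0.0426] tilt [-0.039  0.026] todo [-0.4  0.5]
```

play_rows(
  series=[
    {"dx": 0, "dy": 0, "dz": -6, "turn": 0, "fingers": 1},
    {"dx": 0, "dy": 0, "dz": -6, "turn": 0, "fingers": 1},
    {"dx": 0, "dy": 0, "dz": 0, "turn": 0, "fingers": 1},
  ],
)

```text
clock: 20.15
position: [0.5671, -0.3182, 0.0756]
ee_rot: [-0.016, 0.995, 0.098, 0.023]
contact_force: [0.8, 0.9, -4.2]
width: 0.0429
```

```bash
python3 - <<'E'
from h import *
go(1,(.079,.011),.085)
d=img('wrist');save(d,'w11.png',(120,80,520,480))
E
```

```text
clk 20.15 w 0.042886234329205845 F [ 0.8  0.9 -4.2] tcp [ 0.5671 -0.3182  0.0756] bottom [ 0.5623 -0.3175  0.0307] tilt [-0.036  0.026] todo [-1.  -0.2]
```

View pics/w11.png

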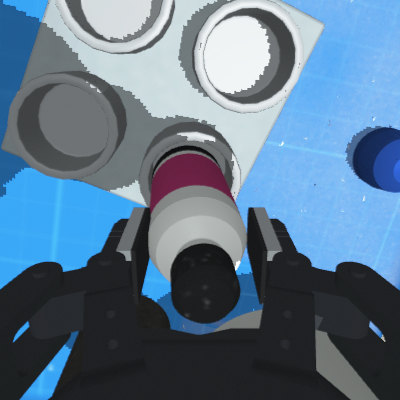

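The bottle foot is inside the cup rim, at around (190,165) in the crop. I'll keep lowering it.

play_rows(
  series=[
    {"dx": 0, "dy": 0, "dz": -5, "turn": 0, "fingers": 1},
    {"dx": 0, "dy": 0, "dz": -5, "turn": 0, "fingers": 1},
    {"dx": 0, "dy": 0, "dz": -4, "turn": 0, "fingers": 1},
    {"dx": 0, "dy": 0, "dz": -3, "turn": 0, "fingers": 1},
    {"dx": 0, "dy": 0, "dz": 0, "turn": 0, "fingers": 1},
  ],
)

```text
clock: 20.62
position: [0.5667, -0.318, 0.0587]
ee_rot: [-0.017, 0.995, 0.098, 0.022]
contact_force: [-0.0, 2.1, -6.2]
width: 0.0431
```

```bash
python3 - <<'E'
from h import *
go(1,(.079,.011),.085)
E
```

```text
clk 20.6167 w 0.04310050846837014 F [-0.   2.1 -6.2] tcp [ 0.5667 -0.318   0.0587] bottom [ 0.5618 -0.3172  0.0138] tilt [-0.038  0.027] todo [-0.5 -0.4]
```

play_rows(
  series=[
    {"dx": 0, "dy": 0, "dz": -2, "turn": 0, "fingers": 1},
    {"dx": 0, "dy": 0, "dz": 0, "turn": 0, "fingers": -0.3},
    {"dx": 0, "dy": 0, "dz": 0, "turn": 0, "fingers": -0.5},
    {"dx": 0, "dy": 0, "dz": 0, "turn": 0, "fingers": -1},
    {"dx": 0, "dy": 0, "dz": 0, "turn": 0, "fingers": -1},
    {"dx": 0, "dy": 0, "dz": 0, "turn": 0, "fingers": -1},
    {"dx": 0, "dy": 0, "dz": 20, "turn": 0, "fingers": -1},
    {"dx": 0, "dy": 0, "dz": 30, "turn": 0, "fingers": -1},
    {"dx": 0, "dy": 0, "dz": 35, "turn": 0, "fingers": -1},
    {"dx": 0, "dy": 0, "dz": 35, "turn": 0, "fingers": -1},
    {"dx": -9, "dy": 38, "dz": 5, "turn": -0.01, "fingers": -1},
    {"dx": -9, "dy": 38, "dz": 0, "turn": -0.01, "fingers": -1},
    {"dx": -9, "dy": 38, "dz": 0, "turn": -0.01, "fingers": -1},
    {"dx": -9, "dy": 38, "dz": 0, "turn": -0.01, "fingers": -1},
    {"dx": -9, "dy": 38, "dz": 0, "turn": 0, "fingers": -1},
    {"dx": -9, "dy": 38, "dz": 0, "turn": 0, "fingers": -1},
    {"dx": -9, "dy": 38, "dz": 0, "turn": 0, "fingers": -1},
    {"dx": -9, "dy": 38, "dz": 0, "turn": 0, "fingers": -1},
    {"dx": -9, "dy": 38, "dz": 0, "turn": 0, "fingers": -1},
    {"dx": -9, "dy": 38, "dz": 0, "turn": 0, "fingers": -1},
  ],
)

```text
clock: 22.28
position: [0.4777, 0.0617, 0.1876]
ee_rot: [-0.009, 0.997, 0.069, 0.03]
contact_force: [0.5, -0.1, -1.2]
width: 0.0857
```

```bash
python3 - <<'E'
from h import *
d=img('wrist');s=d['st'];print(s['position'],tz(s),jaw(s));caps(d)
E
```

```text
[0.47769679 0.06167241 0.1876102 ] [ 0.05869755  0.02274608 -0.99801664] 0.1380051147232436
ink_a_mid 0.82 [300. 172.] [([287, 159, 34, 36, 893], array([303.7, 176.2]), array([0.4657, 0.1065, 0.106 ]))]
ink_b_mid 0.55 [413. 335.] [([407, 319, 17, 36, 431], array([415.3, 335.3]), array([ 0.5729, -0.0104,  0.106 ]))]
```

play_rows(
  series=[
    {"dx": -4, "dy": 15, "dz": 0, "turn": 0, "fingers": -1},
    {"dx": -4, "dy": 15, "dz": -10, "turn": 0, "fingers": -1},
    {"dx": 0, "dy": 0, "dz": -30, "turn": 0, "fingers": -1},
    {"dx": 0, "dy": 0, "dz": -30, "turn": 0, "fingers": -1},
    {"dx": 0, "dy": 0, "dz": -25, "turn": 0, "fingers": -1},
    {"dx": 0, "dy": 0, "dz": -10, "turn": 0, "fingers": -1},
    {"dx": 0, "dy": 0, "dz": 0, "turn": 0, "fingers": -1},
  ],
)

```text
clock: 23.02
position: [0.4771, 0.0863, 0.0818]
ee_rot: [-0.006, 0.997, 0.07, 0.037]
contact_force: [0.2, -0.6, 0.7]
width: 0.0853
```

```bash
cat >> h.py <<'E'
def tog(xy):
    s=get_state();P=s['position']-.04*tz(s);print('clk',s['clock'],'tcp',s['position'].round(4),'tz',tz(s).round(3),'jaw',round(jaw(s),3),'todo',((np.array(xy)-P[:2])*1e3).round(1),'w',s['width'])
E
python3 -c "
from h import *
tog((.4657,.1065))"
```

```text
clk 23.0167 tcp [0.4771 0.0863 0.0818] tz [ 0.073  0.017 -0.997] jaw 0.14 todo [-8.5 20.9] w 0.08534727088582787
```

play_rows(
  series=[
    {"dx": -5, "dy": 11, "dz": 0, "turn": 0, "fingers": -1},
    {"dx": -5, "dy": 10, "dz": 0, "turn": 0, "fingers": -1},
    {"dx": 0, "dy": 0, "dz": -12, "turn": 0, "fingers": -1},
    {"dx": 0, "dy": 0, "dz": -12, "turn": 0, "fingers": -1},
    {"dx": 0, "dy": 0, "dz": -10, "turn": 0, "fingers": -1},
    {"dx": 0, "dy": 0, "dz": 0, "turn": 0, "fingers": -1},
    {"dx": 0, "dy": 0, "dz": 0, "turn": 0, "fingers": -1},
  ],
)

```text
clock: 23.6
position: [0.4741, 0.1032, 0.0508]
ee_rot: [-0.004, 0.997, 0.067, 0.042]
contact_force: [-0.6, 0.5, -0.3]
width: 0.0854
```

```bash
python3 -c "
from h import *
tog((.4657,.1065))"
```

```text
clk 23.6 tcp [0.4741 0.1032 0.0508] tz [ 0.083  0.014 -0.996] jaw 0.134 todo [-5.1  3.9] w 0.08541211431711539
```

play_rows(
  series=[
    {"dx": -5, "dy": 4, "dz": -6, "turn": 0, "fingers": -1},
    {"dx": 0, "dy": 0, "dz": 0, "turn": 0, "fingers": -1},
    {"dx": 0, "dy": 0, "dz": 0, "turn": 0, "fingers": 1},
    {"dx": 0, "dy": 0, "dz": 0, "turn": 0, "fingers": 1},
    {"dx": 0, "dy": 0, "dz": 0, "turn": 0, "fingers": 1},
    {"dx": 0, "dy": 0, "dz": 0, "turn": 0, "fingers": 1},
    {"dx": 0, "dy": 0, "dz": 0, "turn": 0, "fingers": 1},
    {"dx": 0, "dy": 0, "dz": 0, "turn": 0, "fingers": 1},
  ],
)

```text
clock: 24.27
position: [0.4701, 0.1073, 0.0479]
ee_rot: [-0.004, 0.997, 0.067, 0.044]
contact_force: [-0.4, -0.2, -2.7]
width: 0.0434
```

```bash
python3 -c "
from h import *
tog((.4657,.1065))"
```

```text
clk 24.2667 tcp [0.4701 0.1073 0.0479] tz [ 0.087  0.014 -0.996] jaw 0.133 todo [-0.9 -0.2] w 0.04339178443917727
```

play_rows(
  series=[
    {"dx": 0, "dy": 0, "dz": 15, "turn": 0, "fingers": 1},
    {"dx": 0, "dy": 0, "dz": 20, "turn": 0, "fingers": 1},
    {"dx": 0, "dy": 0, "dz": 25, "turn": 0, "fingers": 1},
    {"dx": 0, "dy": 0, "dz": 20, "turn": 0, "fingers": 1},
    {"dx": 0, "dy": 0, "dz": 10, "turn": 0, "fingers": 1},
    {"dx": 1, "dy": -15, "dz": 0, "turn": 0, "fingers": 1},
    {"dx": 1, "dy": -30, "dz": 0, "turn": 0, "fingers": 1},
    {"dx": 1, "dy": -30, "dz": 0, "turn": 0, "fingers": 1},
    {"dx": 1, "dy": -30, "dz": 0, "turn": 0, "fingers": 1},
    {"dx": 1, "dy": -30, "dz": 0, "turn": 0, "fingers": 1},
    {"dx": 1, "dy": -30, "dz": 0, "turn": 0, "fingers": 1},
    {"dx": 1, "dy": -30, "dz": 0, "turn": 0, "fingers": 1},
    {"dx": 1, "dy": -30, "dz": 0, "turn": 0, "fingers": 1},
    {"dx": 1, "dy": -30, "dz": 0, "turn": 0, "fingers": 1},
    {"dx": 1, "dy": -30, "dz": 0, "turn": 0, "fingers": 1},
    {"dx": 1, "dy": -30, "dz": 0, "turn": 0, "fingers": 1},
    {"dx": 1, "dy": -30, "dz": 0, "turn": 0, "fingers": 1},
    {"dx": 1, "dy": -30, "dz": 0, "turn": 0, "fingers": 1},
    {"dx": 1, "dy": -15, "dz": 0, "turn": 0, "fingers": 1},
    {"dx": 0, "dy": 0, "dz": 0, "turn": 0, "fingers": 1},
  ],
)

```text
clock: 25.93
position: [0.4637, -0.2973, 0.1221]
ee_rot: [-0.011, 0.997, 0.068, 0.024]
contact_force: [-0.2, -1.4, -4.7]
width: 0.043
```

```bash
python3 -c "
from h import *
go(3,(.087,.014),.088)"
```

```text
clk 25.9333 w 0.042992110769474984 F [-0.2 -1.4 -4.7] tcp [ 0.4637 -0.2973  0.1221] bottom [ 0.4583 -0.2973  0.0741] tilt [-0.04   0.011] todo [25.3 -1.3]
```

play_rows(
  series=[
    {"dx": 9, "dy": -1, "dz": 0, "turn": 0, "fingers": 1},
    {"dx": 9, "dy": 0, "dz": 0, "turn": 0, "fingers": 1},
    {"dx": 7, "dy": 0, "dz": 0, "turn": 0, "fingers": 1},
    {"dx": 0, "dy": 0, "dz": -8, "turn": 0, "fingers": 1},
    {"dx": 0, "dy": 0, "dz": -8, "turn": 0, "fingers": 1},
    {"dx": 0, "dy": 0, "dz": -6, "turn": 0, "fingers": 1},
    {"dx": 0, "dy": 0, "dz": 0, "turn": 0, "fingers": 1},
    {"dx": 0, "dy": 0, "dz": 0, "turn": 0, "fingers": 1},
  ],
)

```text
clock: 26.6
position: [0.4899, -0.289, 0.0943]
ee_rot: [-0.016, 0.997, 0.071, 0.021]
contact_force: [-0.9, 0.6, -5.4]
width: 0.0431
```

```bash
python3 -c "
from h import *
go(3,(.087,.014),.088)"
```

```text
clk 26.6 w 0.043082990137990794 F [-0.9  0.6 -5.4] tcp [ 0.4899 -0.289   0.0943] bottom [ 0.4842 -0.2885  0.0464] tilt [-0.047  0.021] todo [ -0.5 -10.2]
```

play_rows(
  series=[
    {"dx": 0, "dy": -6, "dz": 0, "turn": 0, "fingers": 1},
    {"dx": 0, "dy": -5, "dz": 0, "turn": 0, "fingers": 1},
    {"dx": 0, "dy": 0, "dz": 0, "turn": 0, "fingers": 1},
    {"dx": 0, "dy": 0, "dz": 0, "turn": 0, "fingers": 1},
  ],
)

```text
clock: 26.93
position: [0.4893, -0.3008, 0.0945]
ee_rot: [-0.016, 0.997, 0.071, 0.021]
contact_force: [-0.1, -0.2, -5.3]
width: 0.0435
```

```bash
python3 -c "
from h import *
go(3,(.087,.014),.088)"
```

```text
clk 26.9333 w 0.043537013988643375 F [-0.1 -0.2 -5.3] tcp [ 0.4893 -0.3008  0.0945] bottom [ 0.4836 -0.3003  0.0466] tilt [-0.047  0.021] todo [0.1 1.7]
```

play_rows(
  series=[
    {"dx": 0, "dy": 1, "dz": -6, "turn": 0, "fingers": 1},
    {"dx": 0, "dy": 0, "dz": -6, "turn": 0, "fingers": 1},
    {"dx": 0, "dy": 0, "dz": -5, "turn": 0, "fingers": 1},
    {"dx": 0, "dy": 0, "dz": 0, "turn": 0, "fingers": 1},
  ],
)

```text
clock: 27.27
position: [0.4898, -0.3007, 0.077]
ee_rot: [-0.015, 0.997, 0.07, 0.022]
contact_force: [0.1, 0.3, -5.9]
width: 0.0434
```

```bash
python3 -c "
from h import *
go(3,(.087,.014),.088)"
```

```text
clk 27.2667 w 0.043365218974380886 F [ 0.1  0.3 -5.9] tcp [ 0.4898 -0.3007  0.077 ] bottom [ 0.4842 -0.3003  0.0291] tilt [-0.045  0.02 ] todo [-0.5  1.6]
```

play_rows(
  series=[
    {"dx": 0, "dy": 0, "dz": -5, "turn": 0, "fingers": 1},
    {"dx": 0, "dy": 0, "dz": -5, "turn": 0, "fingers": 1},
    {"dx": 0, "dy": 0, "dz": -4, "turn": 0, "fingers": 1},
    {"dx": 0, "dy": 0, "dz": -3, "turn": 0, "fingers": 1},
    {"dx": 0, "dy": 0, "dz": 0, "turn": 0, "fingers": 1},
  ],
)

```text
clock: 27.68
position: [0.49, -0.3012, 0.061]
ee_rot: [-0.015, 0.997, 0.071, 0.023]
contact_force: [0.1, 0.4, -5.9]
width: 0.0431
```

```bash
python3 -c "
from h import *
go(3,(.087,.014),.088)"
```

```text
clk 27.6833 w 0.04306197830233375 F [ 0.1  0.4 -5.9] tcp [ 0.49   -0.3012  0.061 ] bottom [ 0.4844 -0.3009  0.013 ] tilt [-0.044  0.018] todo [-0.8  2.3]
```

play_rows(
  series=[
    {"dx": 0, "dy": 0, "dz": -1, "turn": 0, "fingers": 1},
    {"dx": 0, "dy": 0, "dz": 0, "turn": 0, "fingers": -0.3},
    {"dx": 0, "dy": 0, "dz": 0, "turn": 0, "fingers": -0.4},
    {"dx": 0, "dy": 0, "dz": 0, "turn": 0, "fingers": -0.5},
    {"dx": 0, "dy": 0, "dz": 0, "turn": 0, "fingers": -0.5},
    {"dx": 0, "dy": 0, "dz": 20, "turn": 0, "fingers": -0.5},
    {"dx": 0, "dy": 0, "dz": 30, "turn": 0, "fingers": -0.5},
    {"dx": 0, "dy": 0, "dz": 35, "turn": 0, "fingers": -1},
    {"dx": 0, "dy": 0, "dz": 35, "turn": 0, "fingers": -1},
    {"dx": 0, "dy": 38, "dz": 10, "turn": 0, "fingers": -1},
    {"dx": 0, "dy": 41, "dz": 0, "turn": 0, "fingers": -1},
    {"dx": 0, "dy": 41, "dz": 0, "turn": 0, "fingers": -1},
    {"dx": 0, "dy": 41, "dz": 0, "turn": 0, "fingers": -1},
    {"dx": 0, "dy": 41, "dz": 0, "turn": 0, "fingers": -1},
    {"dx": 0, "dy": 41, "dz": 0, "turn": 0, "fingers": -1},
    {"dx": 0, "dy": 41, "dz": 0, "turn": 0, "fingers": -1},
    {"dx": -2, "dy": 41, "dz": 0, "turn": 0, "fingers": -1},
    {"dx": -2, "dy": 41, "dz": 0, "turn": 0, "fingers": -1},
    {"dx": -2, "dy": 41, "dz": 0, "turn": 0, "fingers": -1},
  ],
)

```text
clock: 29.27
position: [0.49, 0.104, 0.2022]
ee_rot: [-0.008, 0.997, 0.062, 0.035]
contact_force: [0.4, 0.3, 0.2]
width: 0.0852
```

```bash
python3 - <<'E'
from h import *
d=img('wrist');s=d['st'];print(s['position'],tz(s),jaw(s));caps(d)
d=img('top');
for l in('ink_a_mid','ink_b_mid'):
  for k in masks_of(d,l)[:5]: print(l,round(k['p'],2),np.round(k['xy'],1),ray(d,*k['xy'],.09).round(3))
E
```

```text
[0.48995843 0.10401148 0.20222621] [ 0.06889861  0.01964879 -0.99743015] 0.12442746221349302
ink_a_mid 0.57 [405. 208.] [([420, 103, 65, 144, 6520], array([450.9, 174.6]), array([0.5913, 0.1612, 0.106 ])), ([357, 146, 7, 10, 65], array([360.1, 150.6]), array([0.519 , 0.1704, 0.106 ])), ([401, 162, 11, 28, 237], array([405.6, 176. ]), array([0.5565, 0.1561, 0.106 ])), ([357, 164, 6, 17, 101], array([359.5, 172.1]), array([0.521 , 0.1549, 0.106 ])), ([362, 279, 89, 10, 593], array([406.1, 283.3]), array([0.5744, 0.0691, 0.106 ])), ([383, 307, 45, 73, 1436], array([403.4, 346.8]), array([0.5841, 0.0086, 0.106 ]))]
ink_a_mid 0.54 [428.1 255.6] [ 0.492 -0.306  0.09 ]
ink_b_mid 0.52 [201.8 264.3] [0.471 0.314 0.09 ]
```

```bash
cat >> h.py <<'E'
def capnear(d,xy,z=.107,r=60):
    u,v=proj(d,[*xy,z]).astype(int);print('exp',u,v)
    g=d['pixels'].max(2);m=(g<60).astype(np.uint8);w=np.zeros_like(m);cv2.circle(w,(int(u),int(v)),r,1,-1)
    m=cv2.morphologyEx(m*w,cv2.MORPH_OPEN,np.ones((7,7)))
    n,lb,st,c=cv2.connectedComponentsWithStats(m)
    for i in range(1,n):
        if st[i,4]>150: print(st[i].tolist(),c[i].round(1),ray(d,*c[i],z).round(4))
E
python3 - <<'E'
from h import *
d=img('wrist');capnear(d,(.466,.173));save(d,'w12.png')
E
```

```text
exp 288 133
[266, 119, 32, 34, 600] [280.  134.6] [0.4601 0.1714 0.107 ]
```

play_rows(
  series=[
    {"dx": -8, "dy": 20, "dz": 0, "turn": 0, "fingers": -1},
    {"dx": -8, "dy": 20, "dz": 0, "turn": 0, "fingers": -1},
    {"dx": -8, "dy": 20, "dz": 0, "turn": 0, "fingers": -1},
    {"dx": -3, "dy": 5, "dz": -30, "turn": 0, "fingers": -1},
    {"dx": -2, "dy": 0, "dz": -30, "turn": 0, "fingers": -1},
    {"dx": -2, "dy": 0, "dz": -30, "turn": 0, "fingers": -1},
    {"dx": 0, "dy": 0, "dz": -20, "turn": 0, "fingers": -1},
    {"dx": 0, "dy": 0, "dz": 0, "turn": 0, "fingers": -1},
    {"dx": 0, "dy": 0, "dz": 0, "turn": 0, "fingers": -1},
  ],
)

```text
clock: 30.37
position: [0.4659, 0.1522, 0.0907]
ee_rot: [-0.006, 0.998, 0.046, 0.039]
contact_force: [1.0, -0.6, 0.9]
width: 0.0855
```

```bash
python3 - <<'E'
from h import *
tog((.463,.171));d=img('wrist');capnear(d,(.463,.171))
E
```

```text
clk 30.3667 tcp [0.4659 0.1522 0.0907] tz [ 0.077  0.015 -0.997] jaw 0.092 todo [ 0.2 19.4] w 0.08552792663242333
exp 319 262
[291, 231, 52, 56, 2290] [315.3 259.2] [0.4609 0.1725 0.107 ]
```

play_rows(
  series=[
    {"dx": -2, "dy": 11, "dz": 0, "turn": 0, "fingers": -1},
    {"dx": -3, "dy": 11, "dz": 0, "turn": 0, "fingers": -1},
    {"dx": 0, "dy": 0, "dz": -14, "turn": 0, "fingers": -1},
    {"dx": 0, "dy": 0, "dz": -14, "turn": 0, "fingers": -1},
    {"dx": 0, "dy": 0, "dz": -10, "turn": 0, "fingers": -1},
    {"dx": 0, "dy": 0, "dz": 0, "turn": 0, "fingers": -1},
    {"dx": 0, "dy": 0, "dz": 0, "turn": 0, "fingers": -1},
  ],
)

```text
clock: 31.0
position: [0.4739, 0.1722, 0.0642]
ee_rot: [-0.007, 0.998, 0.041, 0.051]
contact_force: [0.3, -0.1, 0.1]
width: 0.0853
```

```bash
python3 - <<'E'
from h import *
tog((.4615,.172))
E
```

```text
clk 31.0 tcp [0.4739 0.1722 0.0642] tz [ 0.101  0.019 -0.995] jaw 0.082 todo [-8.4  0.5] w 0.08528734277836478
```

play_rows(
  series=[
    {"dx": -5, "dy": 0, "dz": -6, "turn": 0, "fingers": -1},
    {"dx": -5, "dy": 0, "dz": -6, "turn": 0, "fingers": -1},
    {"dx": -2, "dy": 0, "dz": -5, "turn": 0, "fingers": -1},
    {"dx": 0, "dy": 0, "dz": 0, "turn": 0, "fingers": -1},
    {"dx": 0, "dy": 0, "dz": 0, "turn": 0, "fingers": 1},
    {"dx": 0, "dy": 0, "dz": 0, "turn": 0, "fingers": 1},
    {"dx": 0, "dy": 0, "dz": 0, "turn": 0, "fingers": 1},
    {"dx": 0, "dy": 0, "dz": 0, "turn": 0, "fingers": 1},
    {"dx": 0, "dy": 0, "dz": 0, "turn": 0, "fingers": 1},
    {"dx": 0, "dy": 0, "dz": 0, "turn": 0, "fingers": 1},
  ],
)

```text
clock: 31.83
position: [0.4635, 0.172, 0.0506]
ee_rot: [-0.008, 0.998, 0.04, 0.054]
contact_force: [0.2, -0.7, -1.8]
width: 0.0433
```

```bash
python3 - <<'E'
from h import *
tog((.4615,.172))
E
```

```text
clk 31.8333 tcp [0.4635 0.172  0.0506] tz [ 0.108  0.02  -0.994] jaw 0.08 todo [2.3 0.8] w 0.04333009605293679
```

play_rows(
  series=[
    {"dx": 0, "dy": 0, "dz": 25, "turn": 0, "fingers": 1},
    {"dx": 0, "dy": 0, "dz": 35, "turn": 0, "fingers": 1},
    {"dx": 0, "dy": 0, "dz": 35, "turn": 0, "fingers": 1},
    {"dx": 2, "dy": -15, "dz": 0, "turn": 0, "fingers": 1},
    {"dx": 2, "dy": -30, "dz": 0, "turn": 0, "fingers": 1},
    {"dx": 2, "dy": -30, "dz": 0, "turn": 0, "fingers": 1},
    {"dx": 2, "dy": -30, "dz": 0, "turn": 0, "fingers": 1},
    {"dx": 2, "dy": -30, "dz": 0, "turn": 0, "fingers": 1},
    {"dx": 2, "dy": -30, "dz": 0, "turn": 0, "fingers": 1},
    {"dx": 2, "dy": -30, "dz": 0, "turn": 0, "fingers": 1},
    {"dx": 2, "dy": -30, "dz": 0, "turn": 0, "fingers": 1},
    {"dx": 2, "dy": -30, "dz": 0, "turn": 0, "fingers": 1},
    {"dx": 2, "dy": -30, "dz": 0, "turn": 0, "fingers": 1},
    {"dx": 2, "dy": -30, "dz": 0, "turn": 0, "fingers": 1},
    {"dx": 2, "dy": -30, "dz": 0, "turn": 0, "fingers": 1},
    {"dx": 0, "dy": 0, "dz": 0, "turn": 0, "fingers": 1},
  ],
)

```text
clock: 33.17
position: [0.4783, -0.188, 0.1398]
ee_rot: [-0.008, 0.998, 0.044, 0.046]
contact_force: [1.4, -1.0, -3.1]
width: 0.0427
```

```bash
python3 -c "
from h import *
go(0,(.108,.02),.0904)"
```

```text
clk 33.1667 w 0.04268983193497792 F [ 1.4 -1.  -3.1] tcp [ 0.4783 -0.188   0.1398] bottom [ 0.4731 -0.1888  0.0892] tilt [-0.017 -0.   ] todo [107.3 -51.2]
```

play_rows(
  series=[
    {"dx": 12, "dy": -6, "dz": 0, "turn": 0, "fingers": 1},
    {"dx": 22, "dy": -11, "dz": 0, "turn": 0, "fingers": 1},
    {"dx": 22, "dy": -11, "dz": 0, "turn": 0, "fingers": 1},
    {"dx": 22, "dy": -11, "dz": 0, "turn": 0, "fingers": 1},
    {"dx": 15, "dy": -8, "dz": 0, "turn": 0, "fingers": 1},
    {"dx": 5, "dy": -3, "dz": 0, "turn": 0, "fingers": 1},
    {"dx": 0, "dy": 0, "dz": -12, "turn": 0, "fingers": 1},
    {"dx": 0, "dy": 0, "dz": -12, "turn": 0, "fingers": 1},
    {"dx": 0, "dy": 0, "dz": -6, "turn": 0, "fingers": 1},
    {"dx": 0, "dy": 0, "dz": 0, "turn": 0, "fingers": 1},
    {"dx": 0, "dy": 0, "dz": 0, "turn": 0, "fingers": 1},
  ],
)

```text
clock: 34.08
position: [0.5718, -0.2389, 0.0977]
ee_rot: [-0.013, 0.998, 0.041, 0.036]
contact_force: [0.2, 0.1, -2.8]
width: 0.0429
```

```bash
python3 -c "
from h import *
go(0,(.108,.02),.0904)"
```

```text
clk 34.0833 w 0.04286133037576129 F [ 0.2  0.1 -2.8] tcp [ 0.5718 -0.2389  0.0977] bottom [ 0.5656 -0.2392  0.0473] tilt [-0.037  0.009] todo [14.7 -0.8]
```

play_rows(
  series=[
    {"dx": 5, "dy": 0, "dz": 4, "turn": 0, "fingers": 1},
    {"dx": 5, "dy": 0, "dz": 0, "turn": 0, "fingers": 1},
    {"dx": 4, "dy": 0, "dz": 0, "turn": 0, "fingers": 1},
    {"dx": 0, "dy": 0, "dz": 0, "turn": 0, "fingers": 1},
    {"dx": 0, "dy": 0, "dz": 0, "turn": 0, "fingers": 1},
  ],
)

```text
clock: 34.5
position: [0.5877, -0.2386, 0.1047]
ee_rot: [-0.012, 0.998, 0.041, 0.037]
contact_force: [-0.1, 0.6, -3.4]
width: 0.043
```

```bash
python3 -c "
from h import *
go(0,(.108,.02),.0904)
d=img('wrist');save(d,'w13.png',(120,80,520,480))"
```

```text
clk 34.5 w 0.04302827398990441 F [-0.1  0.6 -3.4] tcp [ 0.5877 -0.2386  0.1047] bottom [ 0.5817 -0.239   0.0542] tilt [-0.035  0.008] todo [-1.3 -1. ]
```

View pics/w13.png

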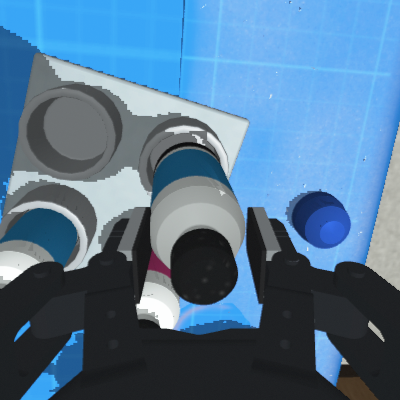

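Bottle foot is lined up with the empty cup at about (185,155) in the crop. The two placed bottles stand in their cups.

play_rows(
  series=[
    {"dx": -1, "dy": -1, "dz": -6, "turn": 0, "fingers": 1},
    {"dx": 0, "dy": 0, "dz": -6, "turn": 0, "fingers": 1},
    {"dx": 0, "dy": 0, "dz": -6, "turn": 0, "fingers": 1},
    {"dx": 0, "dy": 0, "dz": -5, "turn": 0, "fingers": 1},
    {"dx": 0, "dy": 0, "dz": 0, "turn": 0, "fingers": 1},
  ],
)

```text
clock: 34.97
position: [0.586, -0.2396, 0.0795]
ee_rot: [-0.012, 0.998, 0.041, 0.037]
contact_force: [-0.3, 1.3, -4.0]
width: 0.0425
```

```bash
python3 -c "
from h import *
go(0,(.108,.02),.0904)"
```

```text
clk 34.9667 w 0.042491571183860974 F [-0.3  1.3 -4. ] tcp [ 0.586  -0.2396  0.0795] bottom [ 0.5799 -0.24    0.0291] tilt [-0.035  0.007] todo [0.4 0.1]
```

play_rows(
  series=[
    {"dx": 0, "dy": 0, "dz": -5, "turn": 0, "fingers": 1},
    {"dx": 0, "dy": 0, "dz": -5, "turn": 0, "fingers": 1},
    {"dx": 0, "dy": 0, "dz": -4, "turn": 0, "fingers": 1},
    {"dx": 0, "dy": 0, "dz": -3, "turn": 0, "fingers": 1},
    {"dx": 0, "dy": 0, "dz": 0, "turn": 0, "fingers": 1},
  ],
)

```text
clock: 35.38
position: [0.5862, -0.2397, 0.0627]
ee_rot: [-0.012, 0.998, 0.041, 0.038]
contact_force: [-0.1, -0.4, -3.6]
width: 0.0427
```

```bash
python3 -c "
from h import *
go(0,(.108,.02),.0904)"
```

```text
clk 35.3833 w 0.0427046839706962 F [-0.1 -0.4 -3.6] tcp [ 0.5862 -0.2397  0.0627] bottom [ 0.5801 -0.2401  0.0122] tilt [-0.034  0.008] todo [0.2 0.1]
```

play_rows(
  series=[
    {"dx": 0, "dy": 0, "dz": -1, "turn": 0, "fingers": 1},
    {"dx": 0, "dy": 0, "dz": 0, "turn": 0, "fingers": -0.3},
    {"dx": 0, "dy": 0, "dz": 0, "turn": 0, "fingers": -0.4},
    {"dx": 0, "dy": 0, "dz": 0, "turn": 0, "fingers": -0.5},
    {"dx": 0, "dy": 0, "dz": 0, "turn": 0, "fingers": -0.5},
    {"dx": 0, "dy": 0, "dz": 20, "turn": 0, "fingers": -0.5},
    {"dx": 0, "dy": 0, "dz": 35, "turn": 0, "fingers": -0.5},
    {"dx": 0, "dy": 0, "dz": 40, "turn": 0, "fingers": -1},
    {"dx": 0, "dy": 0, "dz": 40, "turn": 0, "fingers": -1},
    {"dx": -10, "dy": 38, "dz": 10, "turn": 0, "fingers": -1},
    {"dx": -10, "dy": 40, "dz": 0, "turn": 0, "fingers": -1},
    {"dx": -10, "dy": 40, "dz": 0, "turn": 0, "fingers": -1},
    {"dx": -10, "dy": 40, "dz": 0, "turn": 0, "fingers": -1},
    {"dx": -10, "dy": 40, "dz": 0, "turn": 0, "fingers": -1},
    {"dx": -10, "dy": 40, "dz": 0, "turn": 0, "fingers": -1},
    {"dx": -10, "dy": 40, "dz": 0, "turn": 0, "fingers": -1},
    {"dx": -10, "dy": 40, "dz": 0, "turn": 0, "fingers": -1},
    {"dx": -10, "dy": 40, "dz": 0, "turn": 0, "fingers": -1},
    {"dx": -10, "dy": 40, "dz": 0, "turn": 0, "fingers": -1},
    {"dx": -10, "dy": 40, "dz": 0, "turn": 0, "fingers": -1},
  ],
)

```text
clock: 37.05
position: [0.4787, 0.1965, 0.2183]
ee_rot: [-0.009, 0.998, 0.032, 0.049]
contact_force: [0.6, -0.6, -0.7]
width: 0.0851
```

play_rows(
  series=[
    {"dx": 0, "dy": 40, "dz": 0, "turn": 0, "fingers": -1},
    {"dx": 0, "dy": 30, "dz": 0, "turn": 0, "fingers": -1},
    {"dx": 0, "dy": 0, "dz": 0, "turn": 0, "fingers": -1},
    {"dx": 0, "dy": 0, "dz": 0, "turn": 0, "fingers": -1},
  ],
)

```text
clock: 37.38
position: [0.4748, 0.2782, 0.2196]
ee_rot: [-0.012, 0.998, 0.037, 0.051]
contact_force: [0.1, 0.5, 0.5]
width: 0.0855
```

```bash
python3 - <<'E'
from h import *
tog((.468,.325));d=img('wrist');capnear(d,(.468,.325));caps(d)
E
```

```text
clk 37.3833 tcp [0.4748 0.2782 0.2196] tz [ 0.1    0.027 -0.995] jaw 0.074 todo [-2.8 47.9] w 0.08548702164174193
exp 300 170
[288, 155, 29, 30, 560] [302.9 167.9] [0.47   0.3273 0.107 ]
ink_b_mid 0.69 [299. 166.] [([287, 155, 30, 31, 704], array([301.3, 169.6]), array([0.4688, 0.3258, 0.106 ]))]
```

play_rows(
  series=[
    {"dx": -2, "dy": 18, "dz": 0, "turn": 0, "fingers": -1},
    {"dx": -2, "dy": 18, "dz": 0, "turn": 0, "fingers": -1},
    {"dx": -2, "dy": 16, "dz": 0, "turn": 0, "fingers": -1},
    {"dx": 0, "dy": 2, "dz": -30, "turn": 0, "fingers": -1},
    {"dx": 0, "dy": 0, "dz": -35, "turn": 0, "fingers": -1},
    {"dx": 0, "dy": 0, "dz": -35, "turn": 0, "fingers": -1},
    {"dx": 0, "dy": 0, "dz": -25, "turn": 0, "fingers": -1},
    {"dx": 0, "dy": 0, "dz": 0, "turn": 0, "fingers": -1},
    {"dx": 0, "dy": 0, "dz": 0, "turn": 0, "fingers": -1},
  ],
)

```text
clock: 38.28
position: [0.4762, 0.3178, 0.0949]
ee_rot: [-0.011, 0.998, 0.025, 0.056]
contact_force: [0.3, -0.5, 0.1]
width: 0.0858
```

```bash
python3 - <<'E'
from h import *
tog((.469,.326));d=img('wrist');capnear(d,(.469,.326))
E
```

```text
clk 38.2833 tcp [0.4762 0.3178 0.0949] tz [ 0.11   0.024 -0.994] jaw 0.048 todo [-2.8  9.2] w 0.08577868694673232
exp 307 279
[283, 250, 51, 55, 2229] [307.5 277.3] [0.4687 0.3273 0.107 ]
```

play_rows(
  series=[
    {"dx": -3, "dy": 5, "dz": 0, "turn": 0, "fingers": -1},
    {"dx": -2, "dy": 5, "dz": -12, "turn": 0, "fingers": -1},
    {"dx": -2, "dy": 0, "dz": -12, "turn": 0, "fingers": -1},
    {"dx": -2, "dy": 0, "dz": -12, "turn": 0, "fingers": -1},
    {"dx": -1, "dy": 0, "dz": -8, "turn": 0, "fingers": -1},
    {"dx": 0, "dy": 0, "dz": 0, "turn": 0, "fingers": -1},
    {"dx": 0, "dy": 0, "dz": 0, "turn": 0, "fingers": -1},
  ],
)

```text
clock: 38.92
position: [0.4757, 0.3322, 0.064]
ee_rot: [-0.017, 0.997, 0.022, 0.067]
contact_force: [1.0, -0.1, 0.7]
width: 0.0856
```

```bash
python3 - <<'E'
from h import *
tog((.4685,.3265))
E
```

```text
clk 38.9167 tcp [0.4757 0.3322 0.064 ] tz [ 0.133  0.036 -0.99 ] jaw 0.042 todo [-1.9 -4.2] w 0.08559196984042591
```

play_rows(
  series=[
    {"dx": -3, "dy": -4, "dz": -5, "turn": 0, "fingers": -1},
    {"dx": -2, "dy": 0, "dz": -6, "turn": 0, "fingers": -1},
    {"dx": 0, "dy": 0, "dz": 0, "turn": 0, "fingers": -1},
    {"dx": 0, "dy": 0, "dz": 0, "turn": 0, "fingers": -1},
  ],
)

```text
clock: 39.25
position: [0.4725, 0.3289, 0.0555]
ee_rot: [-0.018, 0.997, 0.022, 0.07]
contact_force: [0.7, -0.3, 0.1]
width: 0.0855
```

```bash
python3 - <<'E'
from h import *
tog((.4685,.3265))
E
```

```text
clk 39.25 tcp [0.4725 0.3289 0.0555] tz [ 0.139  0.039 -0.99 ] jaw 0.041 todo [ 1.6 -0.8] w 0.08552197123224436
```

play_rows(
  series=[
    {"dx": -1, "dy": 0, "dz": -6, "turn": 0, "fingers": -1},
    {"dx": -1, "dy": 0, "dz": -5, "turn": 0, "fingers": -1},
    {"dx": 0, "dy": 0, "dz": 0, "turn": 0, "fingers": -1},
    {"dx": 0, "dy": 0, "dz": 0, "turn": 0, "fingers": 1},
    {"dx": 0, "dy": 0, "dz": 0, "turn": 0, "fingers": 1},
    {"dx": 0, "dy": 0, "dz": 0, "turn": 0, "fingers": 1},
    {"dx": 0, "dy": 0, "dz": 0, "turn": 0, "fingers": 1},
    {"dx": 0, "dy": 0, "dz": 0, "turn": 0, "fingers": 1},
    {"dx": 0, "dy": 0, "dz": 0, "turn": 0, "fingers": 1},
  ],
)

```text
clock: 40.0
position: [0.4701, 0.329, 0.0442]
ee_rot: [-0.018, 0.997, 0.021, 0.07]
contact_force: [0.7, 0.9, -0.8]
width: 0.0435
```

```bash
python3 - <<'E'
from h import *
tog((.4685,.3265))
E
```

```text
clk 40.0 tcp [0.4701 0.329  0.0442] tz [ 0.138  0.039 -0.99 ] jaw 0.04 todo [ 4. -1.] w 0.043509650172949985
```

play_rows(
  series=[
    {"dx": 0, "dy": 0, "dz": 25, "turn": 0, "fingers": 1},
    {"dx": 0, "dy": 0, "dz": 35, "turn": 0, "fingers": 1},
    {"dx": 0, "dy": 0, "dz": 35, "turn": 0, "fingers": 1},
    {"dx": 1, "dy": -15, "dz": 5, "turn": 0, "fingers": 1},
    {"dx": 2, "dy": -30, "dz": 0, "turn": 0, "fingers": 1},
    {"dx": 2, "dy": -30, "dz": 0, "turn": 0, "fingers": 1},
    {"dx": 2, "dy": -30, "dz": 0, "turn": 0, "fingers": 1},
    {"dx": 2, "dy": -30, "dz": 0, "turn": 0, "fingers": 1},
    {"dx": 2, "dy": -30, "dz": 0, "turn": 0, "fingers": 1},
    {"dx": 2, "dy": -30, "dz": 0, "turn": 0, "fingers": 1},
    {"dx": 2, "dy": -30, "dz": 0, "turn": 0, "fingers": 1},
    {"dx": 2, "dy": -30, "dz": 0, "turn": 0, "fingers": 1},
    {"dx": 2, "dy": -30, "dz": 0, "turn": 0, "fingers": 1},
    {"dx": 2, "dy": -30, "dz": 0, "turn": 0, "fingers": 1},
    {"dx": 2, "dy": -30, "dz": 0, "turn": 0, "fingers": 1},
    {"dx": 2, "dy": -30, "dz": 0, "turn": 0, "fingers": 1},
    {"dx": 2, "dy": -30, "dz": 0, "turn": 0, "fingers": 1},
    {"dx": 2, "dy": -30, "dz": 0, "turn": 0, "fingers": 1},
    {"dx": 0, "dy": 0, "dz": 0, "turn": 0, "fingers": 1},
  ],
)

```text
clock: 41.58
position: [0.4859, -0.1269, 0.1363]
ee_rot: [-0.015, 0.998, 0.025, 0.059]
contact_force: [0.9, -0.8, -3.3]
width: 0.0429
```

```bash
python3 -c "
from h import *
go(2,(.138,.039),.084)"
```

```text
clk 41.5833 w 0.04288874075829095 F [ 0.9 -0.8 -3.3] tcp [ 0.4859 -0.1269  0.1363] bottom [ 0.4794 -0.1287  0.092 ] tilt [-0.022 -0.006] todo [ 23.3 -92.2]
```

play_rows(
  series=[
    {"dx": 5, "dy": -18, "dz": 0, "turn": 0, "fingers": 1},
    {"dx": 6, "dy": -25, "dz": 0, "turn": 0, "fingers": 1},
    {"dx": 6, "dy": -25, "dz": 0, "turn": 0, "fingers": 1},
    {"dx": 5, "dy": -18, "dz": 0, "turn": 0, "fingers": 1},
    {"dx": 0, "dy": 0, "dz": -10, "turn": 0, "fingers": 1},
    {"dx": 0, "dy": 0, "dz": -12, "turn": 0, "fingers": 1},
    {"dx": 0, "dy": 0, "dz": -8, "turn": 0, "fingers": 1},
    {"dx": 0, "dy": 0, "dz": 0, "turn": 0, "fingers": 1},
    {"dx": 0, "dy": 0, "dz": 0, "turn": 0, "fingers": 1},
  ],
)

```text
clock: 42.33
position: [0.5028, -0.217, 0.098]
ee_rot: [-0.018, 0.998, 0.022, 0.053]
contact_force: [0.5, -0.3, -3.8]
width: 0.0433
```

```bash
python3 -c "
from h import *
go(2,(.138,.039),.084)"
```

```text
clk 42.3333 w 0.04326696506248914 F [ 0.5 -0.3 -3.8] tcp [ 0.5028 -0.217   0.098 ] bottom [ 0.4958 -0.2186  0.0538] tilt [-0.034 -0.001] todo [ 6.9 -2.4]
```

play_rows(
  series=[
    {"dx": 4, "dy": -2, "dz": 0, "turn": 0, "fingers": 1},
    {"dx": 2, "dy": 0, "dz": 0, "turn": 0, "fingers": 1},
    {"dx": 0, "dy": 0, "dz": 0, "turn": 0, "fingers": 1},
    {"dx": 0, "dy": 0, "dz": 0, "turn": 0, "fingers": 1},
  ],
)

```text
clock: 42.67
position: [0.5095, -0.2174, 0.0988]
ee_rot: [-0.018, 0.998, 0.023, 0.053]
contact_force: [-0.1, -0.0, -3.3]
width: 0.0432
```

```bash
python3 - <<'E'
from h import *
go(2,(.138,.039),.084)
s=get_state();B,b=bottom(s,(.138,.039),.084);C=B-.106*b;print('pred cap',C)
d=img('wrist');capnear(d,C[:2],C[2]);save(d,'w14.png',(120,80,520,480))
E
```

```text
clk 42.6667 w 0.043198728580666416 F [-0.1 -0.  -3.3] tcp [ 0.5095 -0.2174  0.0988] bottom [ 0.5025 -0.219   0.0546] tilt [-0.034 -0.001] todo [ 0.2 -1.9]
pred cap [ 0.50606071 -0.21897235  0.16050486]
exp 328 361
[289, 321, 70, 81, 4516] [322.1 361.3] [ 0.5038 -0.2189  0.1605]
[368, 324, 20, 52, 697] [378.1 349.4] [ 0.5232 -0.2148  0.1605]
[324, 409, 31, 12, 256] [339.2 415. ] [ 0.5112 -0.2416  0.1605]
```

View pics/w14.png

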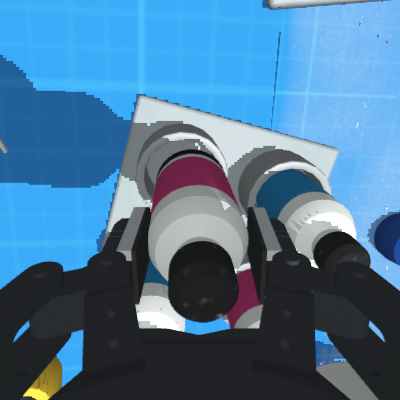

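The foot sits slightly right (+x) of the cup centre in the crop, (191,154) against about (183,157). I'll shift it 2 mm and lower.

play_rows(
  series=[
    {"dx": -2, "dy": -2, "dz": -4, "turn": 0, "fingers": 1},
    {"dx": 0, "dy": 0, "dz": -6, "turn": 0, "fingers": 1},
    {"dx": 0, "dy": 0, "dz": -5, "turn": 0, "fingers": 1},
    {"dx": 0, "dy": 0, "dz": 0, "turn": 0, "fingers": 1},
  ],
)

```text
clock: 43.05
position: [0.5087, -0.2199, 0.0846]
ee_rot: [-0.017, 0.998, 0.023, 0.055]
contact_force: [-0.6, 0.7, 0.9]
width: 0.0428
```

```bash
python3 -c "
from h import *
go(2,(.138,.039),.084)"
```

```text
clk 43.05 w 0.04281956822835301 F [-0.6  0.7  0.9] tcp [ 0.5087 -0.2199  0.0846] bottom [ 0.5018 -0.2216  0.0404] tilt [-0.03  -0.003] todo [0.8 0.7]
```

play_rows(
  series=[
    {"dx": -3, "dy": 0, "dz": 1, "turn": 0, "fingers": 1},
    {"dx": 0, "dy": 0, "dz": 0, "turn": 0, "fingers": 1},
    {"dx": 0, "dy": 0, "dz": -4, "turn": 0, "fingers": 1},
    {"dx": 0, "dy": 0, "dz": -4, "turn": 0, "fingers": 1},
    {"dx": 0, "dy": 0, "dz": 0, "turn": 0, "fingers": 1},
  ],
)

```text
clock: 43.47
position: [0.5042, -0.2199, 0.0759]
ee_rot: [-0.017, 0.998, 0.023, 0.054]
contact_force: [0.4, 0.7, -3.8]
width: 0.0433
```

```bash
python3 -c "
from h import *
go(2,(.138,.039),.084)"
```

```text
clk 43.4667 w 0.043298061204459413 F [ 0.4  0.7 -3.8] tcp [ 0.5042 -0.2199  0.0759] bottom [ 0.4973 -0.2215  0.0317] tilt [-0.032 -0.002] todo [5.3 0.6]
```

play_rows(
  series=[
    {"dx": 0, "dy": 0, "dz": -5, "turn": 0, "fingers": 1},
    {"dx": 0, "dy": 0, "dz": -5, "turn": 0, "fingers": 1},
    {"dx": 0, "dy": 0, "dz": -4, "turn": 0, "fingers": 1},
    {"dx": 0, "dy": 0, "dz": -3, "turn": 0, "fingers": 1},
    {"dx": 0, "dy": 0, "dz": -2, "turn": 0, "fingers": 1},
    {"dx": 0, "dy": 0, "dz": 0, "turn": 0, "fingers": 1},
  ],
)

```text
clock: 43.97
position: [0.5047, -0.2204, 0.0566]
ee_rot: [-0.017, 0.998, 0.024, 0.054]
contact_force: [-0.0, -0.4, -3.5]
width: 0.0432
```

```bash
python3 -c "
from h import *
go(2,(.138,.039),.084)"
```

```text
clk 43.9667 w 0.04322168911758547 F [-0.  -0.4 -3.5] tcp [ 0.5047 -0.2204  0.0566] bottom [ 0.4978 -0.2221  0.0124] tilt [-0.031 -0.003] todo [4.9 1.1]
```

play_rows(
  series=[
    {"dx": 0, "dy": 0, "dz": -1, "turn": 0, "fingers": 1},
    {"dx": 0, "dy": 0, "dz": 0, "turn": 0, "fingers": -0.3},
    {"dx": 0, "dy": 0, "dz": 0, "turn": 0, "fingers": -0.4},
    {"dx": 0, "dy": 0, "dz": 0, "turn": 0, "fingers": -0.4},
    {"dx": 0, "dy": 0, "dz": 0, "turn": 0, "fingers": -0.4},
    {"dx": 0, "dy": 0, "dz": 20, "turn": 0, "fingers": -0.4},
    {"dx": 0, "dy": 0, "dz": 35, "turn": 0, "fingers": -0.4},
    {"dx": 0, "dy": 0, "dz": 40, "turn": 0, "fingers": -1},
    {"dx": 0, "dy": 0, "dz": 40, "turn": 0, "fingers": -1},
    {"dx": 20, "dy": 35, "dz": 20, "turn": 0.02, "fingers": -1},
    {"dx": 20, "dy": 35, "dz": 0, "turn": 0.02, "fingers": -1},
    {"dx": 20, "dy": 35, "dz": 0, "turn": 0.02, "fingers": -1},
    {"dx": 20, "dy": 35, "dz": 0, "turn": 0.02, "fingers": -1},
    {"dx": 8, "dy": 30, "dz": 0, "turn": 0, "fingers": -1},
    {"dx": 0, "dy": 0, "dz": 0, "turn": 0, "fingers": -1},
    {"dx": 0, "dy": 0, "dz": 0, "turn": 0, "fingers": -1},
  ],
)

```text
clock: 45.3
position: [0.597, -0.0484, 0.2192]
ee_rot: [-0.017, 0.996, 0.062, 0.059]
contact_force: [0.4, -0.1, 0.5]
width: 0.0856
```

```bash
python3 - <<'E'
from h import *
d=img('wrist');s=d['st'];print(s['clock'],s['position'],tz(s),jaw(s))
for m in masks_of(d,'lever_knob')[:2]: print(m['p'],m['xy'],ray(d,*m['xy'],.09))
capnear(d,(.593,-.03),.09,40);print(markangle(d,(.596,.1566)),markangle(d))
t=img('top')
for l in('ink_a_mid','ink_b_mid'):
  for k in masks_of(t,l)[:5]: print(l,round(k['p'],2),np.round(k['xy'],1),ray(t,*k['xy'],.1).round(3))
# caps in top view above rack
g=t['pixels'].max(2)
for c in CUPS:
    u,v=np.round(proj(t,[*c,.124])).astype(int);w=g[v-9:v+10,u-9:u+10];m=(w<70);yy,xx=np.nonzero(m)
    print(c.round(3),(u,v),m.sum(),(ray(t,xx.mean()+u-9,yy.mean()+v-9,.122)[:2]-c).round(4) if m.sum() else None)
E
```

```text
45.3 [ 0.59701183 -0.04837889  0.21919067] [ 0.11598514  0.04184712 -0.99236902] 0.12227426954751322
0.72 [295.7, 199.4] [ 0.58998767 -0.02658524  0.09      ]
exp 298 203
[283, 183, 27, 22, 358] [294.5 192.1] [ 0.5883 -0.0205  0.09  ]
(array([  0., -90.]), np.float64(0.0)) (array([  0., -90.]), np.float64(0.0))
ink_a_mid 0.51 [426.4 259.1] [ 0.482 -0.299  0.1  ]
ink_b_mid 0.64 [397.2 250.3] [ 0.506 -0.221  0.1  ]
[ 0.58 -0.24] (np.int64(405), np.int64(222)) 59 [-0.0022  0.0034]
[ 0.561 -0.318] (np.int64(434), np.int64(229)) 65 [-0.0038  0.002 ]
[ 0.503 -0.221] (np.int64(399), np.int64(251)) 70 [-0.0041  0.0028]
[ 0.484 -0.299] (np.int64(428), np.int64(258)) 67 [-0.0036  0.0034]
```

```bash
python3 - <<'E'
from h import *
t=img('top');a=t['pixels'].astype(int)
print(proj(t,[.596,.1566,.136]),proj(t,[.588,.2155,.076]),proj(t,[.604,.0975,.076]))
m=(a[...,0]-a[...,2]>40)&(a[...,1]-a[...,2]>30);u0,v0=proj(t,[.596,.1566,.136]).astype(int)
v,u=np.nonzero(m[v0-15:v0+16,u0-30:u0+31]);print(len(u), u.mean()+u0-30 if len(u) else '',v.mean()+v0-15 if len(u) else '')
if len(u): print(ray(t,u.mean()+u0-30,v.mean()+v0-15,.134))
s=img('side');a=s['pixels'].astype(int);u0,v0=proj(s,[.594,.1566,.130]).astype(int);m=(a[...,0]-a[...,2]>40)&(a[...,1]-a[...,2]>30)
v,u=np.nonzero(m[v0-25:v0+26,u0-25:u0+26]);print('side',(u0,v0),len(u),(u.mean()+u0-25,v.mean()+v0-25,v.min()+v0-25,v.max()+v0-25) if len(u) else '')
w=img('wrist');a=w['pixels'].astype(int);print('wr top',proj(w,[.596,.1566,.136]))
E
```

```text
[257.41519198 216.05526211] [239.17402951 222.68627753] [281.27562906 216.84748207]
44 256.0681818181818 217.4090909090909
[0.59269206 0.16043876 0.134     ]
side (np.int64(271), np.int64(251)) 41 (np.float64(271.8780487804878), np.float64(251.5121951219512), np.int64(248), np.int64(258))
wr top [342.92454294 -97.34687976]
```

play_rows(
  series=[
    {"dx": 0, "dy": 10, "dz": -30, "turn": 0, "fingers": -1},
    {"dx": 0, "dy": 6, "dz": -35, "turn": 0, "fingers": -1},
    {"dx": 0, "dy": 0, "dz": -30, "turn": 0, "fingers": -1},
    {"dx": 0, "dy": 0, "dz": -12, "turn": 0, "fingers": -1},
    {"dx": 0, "dy": 0, "dz": 0, "turn": 0, "fingers": -1},
    {"dx": 0, "dy": 0, "dz": 0, "turn": 0, "fingers": -1},
  ],
  squeeze=25,
)

```text
clock: 46.2
position: [0.5971, -0.0394, 0.1115]
ee_rot: [-0.016, 0.996, 0.056, 0.063]
contact_force: [-0.0, -0.1, 1.1]
width: 0.0855
```

```bash
python3 -c "
from h import *
tog((.5915,-.030))"
```

```text
clk 46.2 tcp [ 0.5971 -0.0394  0.1115] tz [ 0.124  0.038 -0.992] jaw 0.11 todo [-0.7 11. ] w 0.08548244995160083
```

play_rows(
  series=[
    {"dx": -2, "dy": 6, "dz": 0, "turn": 0, "fingers": -1},
    {"dx": -2, "dy": 5, "dz": -15, "turn": 0, "fingers": -1},
    {"dx": -2, "dy": 0, "dz": -20, "turn": 0, "fingers": -1},
    {"dx": -2, "dy": 0, "dz": -15, "turn": 0, "fingers": -1},
    {"dx": 0, "dy": 0, "dz": 0, "turn": 0, "fingers": -1},
    {"dx": 0, "dy": 0, "dz": 0, "turn": 0, "fingers": -1},
  ],
)

```text
clock: 46.7
position: [0.5956, -0.0295, 0.0697]
ee_rot: [-0.014, 0.996, 0.054, 0.072]
contact_force: [0.6, -0.7, 0.5]
width: 0.0854
```

```bash
python3 -c "
from h import *
tog((.5915,-.030))"
```

```text
clk 46.7 tcp [ 0.5956 -0.0295  0.0697] tz [ 0.141  0.035 -0.989] jaw 0.107 todo [1.6 1. ] w 0.08536148715551921
```

play_rows(
  series=[
    {"dx": 0, "dy": 0, "dz": -8, "turn": 0, "fingers": -1},
    {"dx": 0, "dy": 0, "dz": -7, "turn": 0, "fingers": -1},
    {"dx": 0, "dy": 0, "dz": 0, "turn": 0, "fingers": -1},
    {"dx": 0, "dy": 0, "dz": 0, "turn": 0, "fingers": 1},
    {"dx": 0, "dy": 0, "dz": 0, "turn": 0, "fingers": 1},
    {"dx": 0, "dy": 0, "dz": 0, "turn": 0, "fingers": 1},
    {"dx": 0, "dy": 0, "dz": 0, "turn": 0, "fingers": 1},
    {"dx": 0, "dy": 0, "dz": 0, "turn": 0, "fingers": 1},
    {"dx": 0, "dy": 0, "dz": 0, "turn": 0, "fingers": 1},
    {"dx": 0, "dy": 0, "dz": 0, "turn": 0, "fingers": 1},
  ],
)

```text
clock: 47.53
position: [0.6001, -0.0303, 0.0595]
ee_rot: [-0.013, 0.996, 0.054, 0.077]
contact_force: [1.3, 0.4, -0.0]
width: 0.0262
```

```bash
python3 -c "
from h import *
tog((.5915,-.030))"
```

```text
clk 47.5333 tcp [ 0.6001 -0.0303  0.0595] tz [ 0.151  0.034 -0.988] jaw 0.107 todo [-2.6  1.6] w 0.02619138145889027
```

play_rows(
  series=[
    {"dx": 8, "dy": 1, "dz": 0, "turn": 0, "fingers": 1},
    {"dx": 8, "dy": 1, "dz": 0, "turn": 0, "fingers": 1},
    {"dx": 6, "dy": 1, "dz": 0, "turn": 0, "fingers": 1},
    {"dx": 0, "dy": 0, "dz": 0, "turn": 0, "fingers": 1},
    {"dx": 0, "dy": 0, "dz": 0, "turn": 0, "fingers": 1},
  ],
)

```text
clock: 47.95
position: [0.6239, -0.0269, 0.0595]
ee_rot: [-0.013, 0.996, 0.054, 0.076]
contact_force: [-0.7, -1.0, 3.2]
width: 0.0258
```

```bash
python3 -c "
from h import *
tog((.6162,-.027))"
```

```text
clk 47.95 tcp [ 0.6239 -0.0269  0.0595] tz [ 0.149  0.034 -0.988] jaw 0.107 todo [-1.8  1.3] w 0.025823969499757512
```

Now sideways −30 mm along printer y, i.e. (+4, −30).

play_rows(
  series=[
    {"dx": 1, "dy": -8, "dz": 0, "turn": 0, "fingers": 1},
    {"dx": 1, "dy": -8, "dz": 0, "turn": 0, "fingers": 1},
    {"dx": 1, "dy": -8, "dz": 0, "turn": 0, "fingers": 1},
    {"dx": 1, "dy": -5, "dz": 0, "turn": 0, "fingers": 1},
    {"dx": 0, "dy": -1, "dz": 0, "turn": 0, "fingers": 1},
    {"dx": 0, "dy": 0, "dz": 0, "turn": 0, "fingers": 1},
  ],
)

```text
clock: 48.45
position: [0.6285, -0.0595, 0.0596]
ee_rot: [-0.014, 0.996, 0.054, 0.076]
contact_force: [-0.4, 3.2, 0.6]
width: 0.0261
```

```bash
python3 -c "
from h import *
tog((.6204,-.0567))"
```

```text
clk 48.45 tcp [ 0.6285 -0.0595  0.0596] tz [ 0.15   0.036 -0.988] jaw 0.106 todo [-2.1  4.2] w 0.02609820223623339
```

play_rows(
  series=[
    {"dx": 0, "dy": 2, "dz": 0, "turn": 0, "fingers": 1},
    {"dx": 8, "dy": 1, "dz": 0, "turn": 0, "fingers": 1},
    {"dx": 8, "dy": 1, "dz": 0, "turn": 0, "fingers": 1},
    {"dx": 7, "dy": 1, "dz": 0, "turn": 0, "fingers": 1},
    {"dx": 0, "dy": 0, "dz": 0, "turn": 0, "fingers": 1},
    {"dx": 0, "dy": 0, "dz": 0, "turn": 0, "fingers": 1},
  ],
)

```text
clock: 48.95
position: [0.6538, -0.0549, 0.0597]
ee_rot: [-0.013, 0.996, 0.054, 0.076]
contact_force: [-1.5, -0.1, 2.0]
width: 0.026
```

```bash
python3 -c "
from h import *
tog((.6452,-.0532));print(get_state()['contact_force'])"
```

```text
clk 48.95 tcp [ 0.6538 -0.0549  0.0597] tz [ 0.15   0.034 -0.988] jaw 0.107 todo [-2.7  3.1] w 0.026001406274888103
[-1.50123877 -0.13101319  2.02593953]
```

play_rows(
  series=[
    {"dx": 0, "dy": 0, "dz": 0, "turn": 0, "fingers": -1},
    {"dx": 0, "dy": 0, "dz": 0, "turn": 0, "fingers": -1},
    {"dx": 0, "dy": 0, "dz": 0, "turn": 0, "fingers": -1},
    {"dx": 0, "dy": 0, "dz": 0, "turn": 0, "fingers": -1},
    {"dx": 0, "dy": 0, "dz": 0, "turn": 0, "fingers": -1},
    {"dx": 0, "dy": 0, "dz": 30, "turn": 0, "fingers": -1},
    {"dx": 0, "dy": 0, "dz": 40, "turn": 0, "fingers": -1},
    {"dx": 0, "dy": 0, "dz": 40, "turn": 0, "fingers": -1},
    {"dx": 0, "dy": 0, "dz": 30, "turn": 0, "fingers": -1},
    {"dx": -35, "dy": 0, "dz": 0, "turn": 0, "fingers": -1},
    {"dx": -35, "dy": 0, "dz": 0, "turn": 0, "fingers": -1},
    {"dx": -35, "dy": 0, "dz": 0, "turn": 0, "fingers": -1},
    {"dx": 0, "dy": 0, "dz": 0, "turn": 0, "fingers": -1},
    {"dx": 0, "dy": 0, "dz": 0, "turn": 0, "fingers": -1},
  ],
)

```text
clock: 50.12
position: [0.5444, -0.0546, 0.2051]
ee_rot: [-0.012, 0.995, 0.054, 0.077]
contact_force: [0.5, 0.1, -0.2]
width: 0.0852
```

```bash
python3 - <<'E'
from h import *
d=img('wrist');s=d['st'];print(s['clock'],s['position'],s['contact_force'])
for m in masks_of(d,'lever_knob')[:2]: print(m['p'],m['xy'],ray(d,*m['xy'],.09))
t=img('side')
for m in masks_of(t,'lever_knob')[:2]: print('side',m['p'],m['xy'],ray(t,*m['xy'],.085))
a=t['pixels'].astype(int);u0,v0=proj(t,[.594,.1566,.130]).astype(int);m=(a[...,0]-a[...,2]>40)&(a[...,1]-a[...,2]>30)
v,u=np.nonzero(m[v0-25:v0+26,u0-25:u0+26]);print('side mark',len(u),u.mean()+u0-25,v.mean()+v0-25)
t=img('top');g=t['pixels'].max(2)
for c in CUPS:
    u,v=np.round(proj(t,[*c,.124])).astype(int);w=g[v-9:v+10,u-9:u+10];m=(w<70);yy,xx=np.nonzero(m);print(m.sum(),(ray(t,xx.mean()+u-9,yy.mean()+v-9,.122)[:2]-c).round(4) if m.sum() else None)
a=t['pixels'].astype(int);m=(a[...,0]-a[...,2]>40)&(a[...,1]-a[...,2]>30);v,u=np.nonzero(m[201:232,227:288]);print('topmark',len(u),ray(t,u.mean()+227,v.mean()+201,.134) if len(u) else'')
E
```

```text
50.1167 [ 0.54435961 -0.05457794  0.20513152] [ 0.51465513  0.13393676 -0.19954656]
0.61 [412.1, 230.6] [ 0.64518263 -0.05065296  0.09      ]
0.52 [362.1, 122.5] [0.58733974 0.03352263 0.09      ]
side 0.53 [283.1, 234.0] [ 0.64058387 -0.04687559  0.085     ]
side 0.4 [339.4, 219.3] [ 0.50782326 -0.1985445   0.085     ]
side mark 41 271.8292682926829 251.3658536585366
58 [-0.0018  0.0031]
64 [-0.0036  0.0021]
74 [-0.003   0.0038]
67 [-0.0036  0.0034]
topmark 44 [0.59269206 0.16043876 0.134     ]
```

```bash
python3 -c "
from rig import *
print(sign_off())"
```

```text
the job is handed in; nothing more can be done
None
```

The job is handed in, at about 50 s on the clock. I moved the lever from park to set, turned the wheel until its yellow mark stood at the top, and put all four bottles in the rack. Then I shifted the lever to run, let go and backed the arm off.

**Last checks:**
- **Lever:** the wrist camera puts the knob at (0.645, -0.051), about 2 mm from where I worked out the run slot to be. The side camera read about 7 mm off, which may be its own error.
- **Wheel:** the wrist camera, measured before the bottles were placed, put the mark about 3° (3 mm) from the top. The final top-camera reading was 4 to 6 mm off, before allowing for a bias of about 3 mm that the same camera shows on the bottle caps. The mark had not moved when I checked again after the lever shift.
- **Bottles:** the top camera sees four caps over the four cups, all with nearly the same offset of about (-3, +3) mm, so I take it as camera bias. Seating depth was judged only from the gripper height at release, which put each bottle's foot within about 2 mm of the cup floor.
- **Other things:** I saw no contact with any of the other objects, but did not measure their positions again at the end.

**What went wrong on the way:**
- The fingertips turned out to sit about 3 cm higher than the stated tool geometry suggests. The first grab at the lever closed on air above the knob, and I corrected for it from then on.
- The tool tilt drifted to about 0.15 rad over the run.
- One blue bottle was knocked about 3 cm aside partway through, and I measured its position again before gripping it.
- The first and last bottles each touched a cup rim lightly on the way in. I shifted each a few millimetres and they went in.

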